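# Make up a rectifier kit: label-up insulators and a scanned capacitor

### The arm

A 6-joint arm with a two-finger parallel gripper is mounted at the origin on the work surface. World frame = base frame: x ahead of the robot, y to its left, z up, the work surface at z = 0. Lengths are in m, angles in degrees, forces in N, time in s.
With the tool pointing down it reaches from about 0.4 to 0.825 m from the base axis. Payload 7 kg.
Tool frame: the origin (TCP) lies midway between the tips of the shut fingers; the grasp point (between the pads) lies 19 mm behind it; z points along the fingers, y is the line along which they close (so a half turn about z gives the same grasp; the last joint's range is limited). The gripper opens to 88 mm and grips with 3 to 60 N. Pads are 19 mm wide; open, the fingers measure 130 mm over their backs; the gripper's body (78 mm by 193 mm) begins 47 mm behind the grasp point.
Start: joints at [-51.675, 20.546, 0.682, 0, -70.136, -16.507], TCP at [0.251, -0.627, 0.227] pointing down, gripper open.
Joint ranges: [-176.03, 176.03], [-82.01, 121.73], [-58.28, 71.71], [-173.87, 95.51], [-174.79, -0.11], [-173.66, 173.66]. Speed limits (degrees/s): [136.94, 136.94, 172.46, 180, 180, 180].

### API

Orientations are given as [roll, pitch, yaw] about the fixed x, y, z axes, in that order (R = Rz(yaw) Ry(pitch) Rx(roll)).
In Python, from plant import ctrl gives the robot as it stands.
- The arm moves only by the tool arm_command, never from a script. Its argument "steps" is a list of rows, each an object with "translation": the shift along the tool's x, y, z in mm, a list of three; "rotation": the turn, a rotation vector about the tool's x, y, z in units of 5 degrees (1.0 is 5 degrees), a list of three; "claw": the finger opening in mm, from 0 to 87.6. In form: [{"translation": [x, y, z], "rotation": [rx, ry, rz], "claw": claw}, ...]. A call has 1 to 5 rows; each row is the pose to reach, as a shift and turn from the pose commanded when the call began, along the tool's axes at that moment; what a row does not reach only later rows make up. A row lasts 1/10 s, in which the tool goes at most 50 mm and 8.59 degrees, less where a joint would pass 70% of its speed; a pose out of reach is approached as far as the arm can. A call with a gripper value outside its range is refused whole. The fingers move at their own pace and stop on an object; the grip force is fixed at half the most. Time passes only in rows, so rows that repeat a pose let the fingers close. It gives the time, the measured TCP pose, the force, the opening and the grip force at its end, in the units of the state.
- ctrl.get_obs(): the state, without advancing time (a new reading comes with each control period).
- ctrl.snapshot(name): name is "scene" or "top"; returns (picture, depth): 384x512x3 uint8, red, green, blue; 384x512 float32, m along the optical axis (not along the pixel's ray), 0 where there is no reading.
- ctrl.calibration(name): a dict with "vertical_fov" (degrees; the focal length in pixels is half the picture's height over the tangent of half this angle, whatever the lens; pixels are square), "cx", "cy" (the principal point, pixels), "k1" (the pictures are not rectified: a ray, as slopes to the right and down, at radius r is drawn at 1 + k1 r^2 times it, then the intrinsics apply), "rvec" (rotation vector, rad) and "tvec" (3), from world to camera coordinates, as OpenCV has them. Camera axes: x right, y down, z forward; pixel columns grow to the right and rows downward; lengths in m; the calibration is good to about 2 mm. A picture is of the moment at which its call begins. calibration takes no time and is no camera call.
- ctrl.close_job(): hands the job in; it is judged then, once.
The state is a dict: "clock": time; "joint_pos": joint angles; "qvel": joint speeds; "tau": joint torques, N m; "tool_pos": TCP position; "orientation": TCP orientation; "force": force on the tool from outside, world axes, zero at the start; "moment": the same for the moment, N m; "opening": finger opening in m; "gripper_force": force on a finger pad.
Only numpy, scipy, OpenCV 4.12 (cv2) and the standard library are available. Lean on these libraries where they do the work, as an engineer would, in place of code of your own. Each camera call takes 0.05 s, during which the arm holds its last target. There are 200 camera calls.

### The job

Make up the kit on the lab bench: lay every red hexagonal insulator flat in the large compartment of the tray with its white label facing straight up, rolling it over face by face as needed. Stand the blue capacitor on the scanner's round mark with its white stripe facing the red window and let go, press the green button to read it, and then stand the capacitor upright in the small compartment of the tray. Leave the multimeter, the mouse and the screwdriver where they are.

Things in the scene. Friction and masses are not known exactly. Their poses are not given: they have to be found in the camera images.
- ins_a: hexagonal busbar stand-off insulator, red moulding with brass inserts in its two ends: 60 long, 48 across flats (55.4 across corners), about 0.2 kg, lying on one flat. Origin at its centre (24 above what it lies on); x = its long axis; +z points out of the one flat with the white label (48 x 20), -z out of the opposite flat, which has a black dot. Angles in between are the four plain flats (60 degree steps about x). May be absent (two or three of the four are present).
- ins_b: hexagonal busbar stand-off insulator, red moulding with brass inserts in its two ends: 60 long, 48 across flats (55.4 across corners), about 0.2 kg, lying on one flat. Origin at its centre (24 above what it lies on); x = its long axis; +z points out of the one flat with the white label (48 x 20), -z out of the opposite flat, which has a black dot. Angles in between are the four plain flats (60 degree steps about x). May be absent (two or three of the four are present).
- ins_c: hexagonal busbar stand-off insulator, red moulding with brass inserts in its two ends: 60 long, 48 across flats (55.4 across corners), about 0.2 kg, lying on one flat. Origin at its centre (24 above what it lies on); x = its long axis; +z points out of the one flat with the white label (48 x 20), -z out of the opposite flat, which has a black dot. Angles in between are the four plain flats (60 degree steps about x). May be absent (two or three of the four are present).
- ins_d: hexagonal busbar stand-off insulator, red moulding with brass inserts in its two ends: 60 long, 48 across flats (55.4 across corners), about 0.2 kg, lying on one flat. Origin at its centre (24 above what it lies on); x = its long axis; +z points out of the one flat with the white label (48 x 20), -z out of the opposite flat, which has a black dot. Angles in between are the four plain flats (60 degree steps about x). May be absent (two or three of the four are present).
- cap: blue capacitor can, a plain cylinder 51 in diameter and 80 tall (plus two 5 mm terminal studs on top, look only), 0.25 kg, standing upright at the start. Origin at the centre of its underside; z up its axis; +x points through the white stripe down its side (a white tick on the top also points to the stripe).
- scanner: fixed scanner, placed differently each time: a grey base plate 90 wide, 6 thick, with a yellow-edged black round mark (62 across) near its end, and a white housing (60 deep, 80 wide, top 110 above the bench) whose front face with the red window is 80 from the middle of the mark. Origin on the bench under the middle of the mark; +x points from the mark to the housing; z up. The plate runs from x = -45 to x = 150.
- scan_spot (a point): middle of the round mark, on the top of the plate (6 above the bench).
- scan_window (a point): middle of the scanner's red window, 55 above the bench, 80 from the mark's middle.
- read_btn_top (a point): middle of the top of the green read button (30 across) that stands on top of the scanner's housing; it moves straight down when pressed.
- read_btn (a joint): travel of the read button in m: 0 up, 0.006 fully pressed (spring, about 5 N at the bottom); it counts as pressed beyond 0.004.
- tray: fixed grey kit tray with black walls, placed differently each time: 178 (x) by 300 (y) outside, walls 4 thick and 16 high, floor 4 thick. Origin at the centre of its underside, z up. A divider 4 thick at y = +58 separates the large compartment (inside x -85 to 85, y -146 to 56; room for three insulators side by side with their axes along the tray's x) from the small one (inside x -85 to 85, y 60 to 146).
- tray_large (a point): middle of the floor of the large compartment (4 above the bench).
- tray_small (a point): middle of the floor of the small compartment (4 above the bench), marked with a blue disc 58 across.
- multimeter: bystander: black and yellow multimeter lying flat, 85 x 180 x 34. Origin under its centre.
- mouse: bystander: grey computer mouse 100 x 60 x 30. Origin under its centre.
- screwdriver: bystander: screwdriver lying on the bench along its own x axis, under 0.25 m long.
There are look-alikes about, which are no part of the job. Of the things shaped like the cap, the blue one is meant.

How it is judged:
By the outcome, as a careful person would: the job done as asked, in the order asked, and still so for the second after the job is handed in, with the robot touching nothing.
Of ins_a, ins_b, ins_c, ins_d only 2 to 3 are there at a start; the rules pass over those that are not, and their reading is None.
At some moment in a run one of ins_a, ins_b, ins_c, ins_d may be knocked a few centimetres aside while the robot is not near it.
It also fails if it takes over 210 s, if anything falls off the work surface, if the arm or the gripper's body presses on something with over 40 N, if the wrist force passes 120 N, or if a joint passes its speed limit or range.

## Working session

There is one attempt and no reset: what is moved stays moved. The work goes in short steps, Python scripts to look and compute and a tool call to move; the robot and the scene stay as the last step left them, time stands still between calls to the robot, and variables do not carry over. Pictures are saved under pics/ and viewed, at most 14 in all, crops included, and the job is handed in when it is done.

Besides the shell and the picture viewer there is one more tool, called after "Emit:" in YAML: its name, and indented under it one key for each argument. arm_command: Moves the arm, as the interface text tells. Its arguments: {"type":"object","properties":{"steps":{"type":"array"}},"required":["steps"]}

```bash
mkdir -p pics; ls
cat > h.py <<'E'
import numpy as np,cv2
from plant import ctrl
from scipy.spatial.transform import Rotation as R
def cam(n):
    c=ctrl.calibration(n); f=192/np.tan(np.radians(c['vertical_fov'])/2)
    return c,f,R.from_rotvec(c['rvec']).as_matrix(),np.array(c['tvec'],float)
def grid(n,d):
    c,f,Rm,t=cam(n); v,u=np.mgrid[0:384,0:512].astype(float)
    K=np.array([[f,0,c['cx']],[0,f,c['cy']],[0,0,1]])
    p=cv2.undistortPoints(np.stack([u.ravel(),v.ravel()],1)[:,None],K,np.array([c['k1'],0,0,0.]))[:,0]
    X=np.c_[p,np.ones(len(p))]*d.reshape(-1,1)
    return ((X-t)@Rm).reshape(384,512,3)
def snap(n,name=None,crop=None,s=1):
    p,d=ctrl.snapshot(n)
    np.savez('last_%s.npz'%n,p=p,d=d)
    if name: save(p,name,crop,s)
    return p,d,grid(n,d)
def save(p,name,crop=None,s=1):
    if crop: p=p[crop[1]:crop[3],crop[0]:crop[2]]
    cv2.imwrite('pics/'+name+'.png',cv2.resize(p[:,:,::-1].copy(),None,fx=s,fy=s,interpolation=cv2.INTER_CUBIC))
def load(n):
    z=np.load('last_%s.npz'%n); return z['p'],z['d'],grid(n,z['d'])
E
python3 - <<'E'
from h import *
for n in('scene','top'):
    print(n,ctrl.calibration(n)); snap(n,n+'0',s=1.5)
print(ctrl.get_obs())
E
```

```text
pics
scene {'vertical_fov': 46.98350539335954, 'cx': 257.11539937805634, 'cy': 189.06962804036678, 'k1': -0.14680640700232792, 'rvec': array([ 1.0479788 ,  2.60670752, -0.81683366]), 'tvec': array([ 0.38240709, -0.27292768,  1.42193425])}
top {'vertical_fov': 54.90830271593291, 'cx': 262.09746568333094, 'cy': 193.10093799485995, 'k1': -0.010154362859959597, 'rvec': array([ 2.13763164, -2.20133313,  0.11401974]), 'tvec': array([0.05148757, 0.55570053, 1.1500267 ])}
{'clock': 0.1, 'joint_pos': array([-5.16739264e+01,  2.05863497e+01,  6.37233568e-01, -1.67436546e-02,
       -7.01342437e+01, -1.65060366e+01]), 'qvel': array([ 0.05172489, -0.13570546,  0.04278891,  0.10029609, -0.00753319,
        0.0306017 ]), 'tau': array([-1.60344749e-03, -5.84160340e+01,  2.93753529e+01,  7.01553494e+00,
        1.01760085e-02, -5.83852352e-05]), 'tool_pos': array([ 0.25068654, -0.62624679,  0.22571697]), 'orientation': array([ 1.79915603e+02, -8.59376363e-03, -1.58185658e+02]), 'force': array([ 0.93412841,  0.29648119, -0.44980971]), 'moment': array([ 0.02171972,  0.03950954, -0.01190606]), 'gripper_force': 0.0, 'opening': 0.0874876049702529}
```

View pics/top0.png

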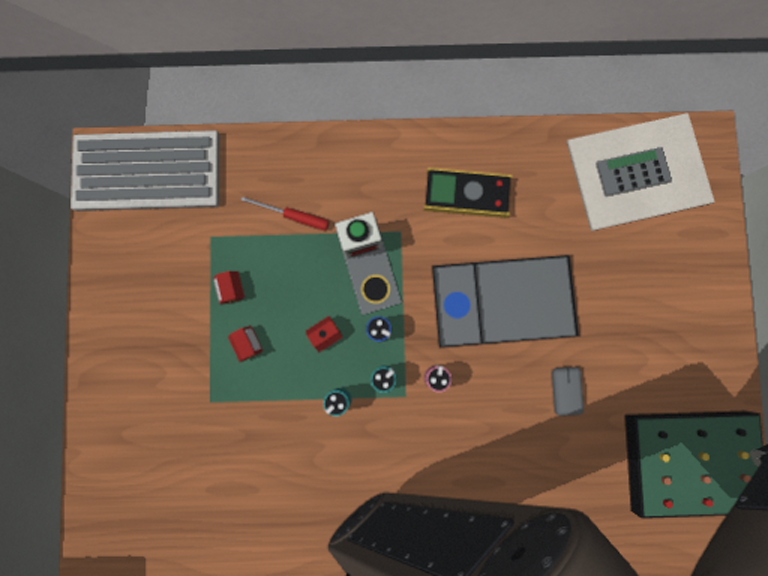

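View pics/scene0.png

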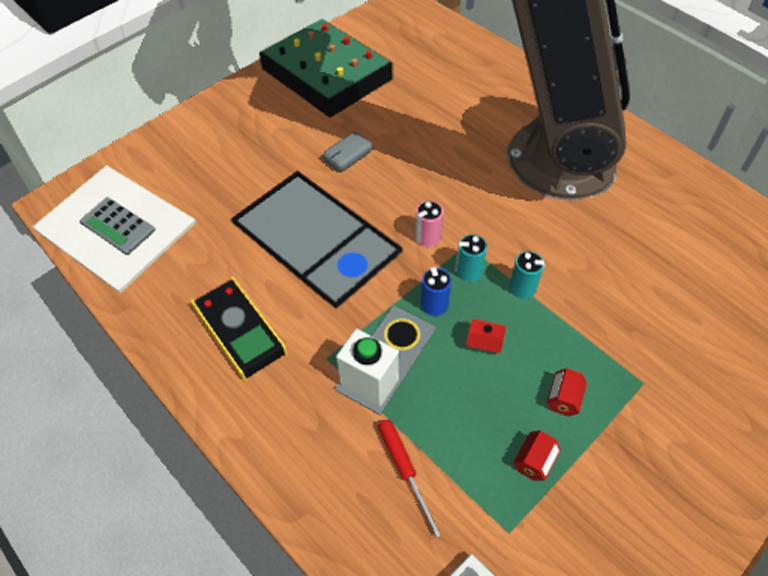

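Run:
```python
from h import *
p,d,X=load('top'); save(p,'topcrop',(135,140,275,260),5)
p2,d2,X2=load('scene'); save(p2,'scenecrop',(225,170,405,325),4.4)
h=cv2.cvtColor(p,cv2.COLOR_RGB2HSV)
def comps(m,n,X,mn=25):
    k,l,s,c=cv2.connectedComponentsWithStats(m.astype(np.uint8))
    for i in range(1,k):
        if s[i,4]>=mn:
            q=X[l==i]; r=cv2.minAreaRect((q[:,:2]*1000).astype(np.float32))
            print(n,'px',c[i].round(1),s[i,4],'med',np.median(q,0).round(3),'zmax',q[:,2].max().round(3),'rect',np.round(r[0],0),np.round(r[1],0),round(r[2],1))
H,S,V=h[...,0].astype(int),h[...,1],h[...,2]
z=X[...,2]
mat=(np.abs(X[...,0]-.6)<.3)
comps(((H<8)|(H>172))&(S>150)&(V>60)&(z>.04),'red',X)
comps((H>105)&(H<130)&(S>150)&(V>60),'blue',X)
comps((H>50)&(H<75)&(S>150)&(V>80)&(z>.1),'green',X,10)
comps((z>.1)&(z<.13)&(V>150)&(S<60),'housing',X)
comps((z>.07)&(z<.1)&(X[...,0]<.7)&(X[...,0]>.25),'cans',X)
comps((z>.012)&(z<.022)&(V<60),'tray',X)
for n,u,v in [('mark',250,193),('trayblue',304,203),('trayc',351,200),('table',150,300)]: print(n,X[v,u].round(3))
```

```text
red px [151.3 190.6] 210 med [0.574 0.383 0.047] zmax 1.201 rect [497. 233.] [401.  66.] 63.3
red px [215.4 222.6] 204 med [0.467 0.183 0.047] zmax 0.053 rect [467. 184.] [39. 59.] 31.1
red px [161.3 229.4] 194 med [0.452 0.353 0.047] zmax 0.053 rect [452. 353.] [61. 37.] 29.4
blue px [304.2 202.9] 221 med [ 0.523 -0.1    0.004] zmax 1.201 rect [495. -39.] [ 52. 192.] 24.7
housing px [237.9 154.6] 272 med [0.665 0.11  0.109] zmax 0.115 rect [669. 103.] [58. 78.] 14.5
cans px [242.3 165. ] 58 med [0.639 0.093 0.085] zmax 0.099 rect [639.  94.] [ 4. 78.] 15.7
cans px [252.5 219.3] 216 med [0.473 0.067 0.08 ] zmax 0.088 rect [474.  67.] [46. 48.] 88.4
cans px [255.5 253. ] 224 med [0.372 0.06  0.08 ] zmax 0.089 rect [372.  61.] [45. 48.] 88.3
cans px [292.4 252.7] 228 med [ 0.369 -0.05   0.08 ] zmax 0.088 rect [369. -50.] [49. 49.] 18.6
cans px [224.  268.8] 234 med [0.327 0.156 0.08 ] zmax 0.09 rect [327. 156.] [48. 48.] 89.1
tray px [381.4 196.7] 82 med [ 0.534 -0.349  0.015] zmax 0.019 rect [ 537. -350.] [173.   7.] 3.6
tray px [317.3 185.5] 42 med [ 0.581 -0.144  0.016] zmax 0.021 rect [ 571. -141.] [20. 85.] 84.9
tray px [290.4 186.9] 39 med [ 0.579 -0.055  0.015] zmax 0.019 rect [569. -55.] [28. 87.] 75.0
tray px [292.  217.1] 28 med [ 0.48  -0.058  0.016] zmax 0.019 rect [477. -58.] [80.  3.] 1.8
tray px [320.1 216.6] 29 med [ 0.476 -0.148  0.015] zmax 0.021 rect [ 479. -149.] [77.  4.] 2.8
tray px [420.4 306.7] 99 med [ 0.182 -0.449  0.017] zmax 0.022 rect [ 185. -449.] [ 24. 194.] 83.6
mark [0.56  0.074 0.01 ]
trayblue [ 0.523 -0.1    0.002]
trayc [ 0.529 -0.255 -0.004]
table [0.23  0.4   0.003]
```

View pics/topcrop.png

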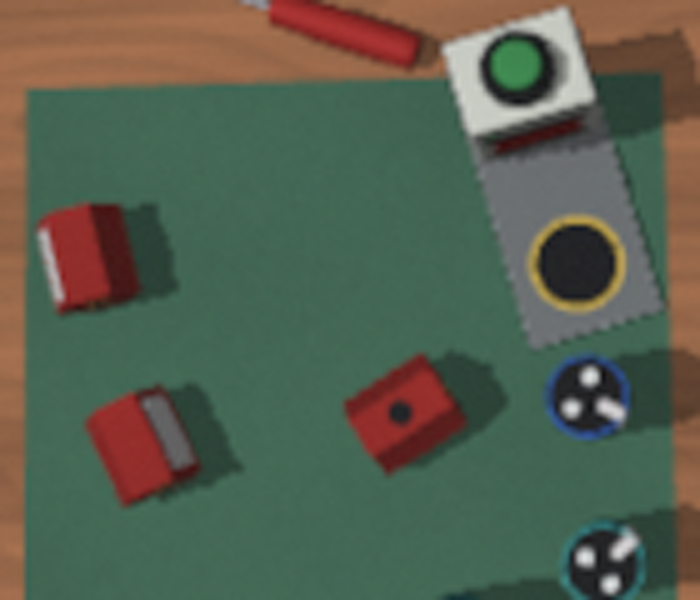

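View pics/scenecrop.png

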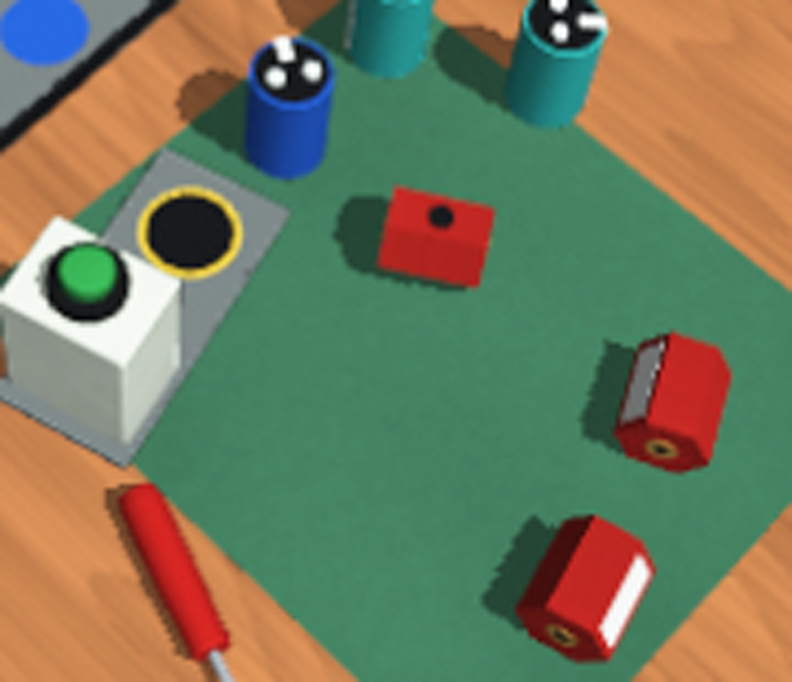

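```bash
cat >> h.py <<'E'
def ray(n,px,z):
    c,f,Rm,t=cam(n); K=np.array([[f,0,c['cx']],[0,f,c['cy']],[0,0,1]])
    p=cv2.undistortPoints(np.array(px,float).reshape(-1,1,2),K,np.array([c['k1'],0,0,0.]))[:,0]
    D=np.c_[p,np.ones(len(p))]@Rm; C=-Rm.T@t
    return (C+D*((z-C[2])/D[:,2])[:,None])[:,:2]
def comps(m,mn=15):
    k,l,s,c=cv2.connectedComponentsWithStats(m.astype(np.uint8))
    return [(c[i],s[i,4],l==i) for i in range(1,k) if s[i,4]>=mn]
def hsv(p):
    h=cv2.cvtColor(p,cv2.COLOR_RGB2HSV).astype(int); return h[...,0],h[...,1],h[...,2]
def pxs(m): v,u=np.nonzero(m); return np.c_[u,v]
def insul():
    """top flat of each insulator (top camera): centre, axis angle"""
    p,d,X=load('top'); H,S,V=hsv(p); z=X[...,2]
    near=cv2.dilate((((H<8)|(H>172))&(S>120)&(V>50)&(z>.03)).astype(np.uint8),np.ones((3,3)))>0
    for c,n,m in comps(near&(z>.0435)&(z<.075),40):
        q=pxs(m); w=ray('top',q,.048); r=cv2.minAreaRect((w*1000).astype(np.float32))
        a=r[2] if r[1][0]>r[1][1] else r[2]+90
        e=np.linalg.eigh(np.cov(w.T))[1][:,1]
        print('ins',np.round(r[0],1),np.round(r[1],0),'ang',round(((a+90)%180)-90,1),'pca',round((np.degrees(np.arctan2(e[1],e[0]))+90)%180-90,1),'mean',(w.mean(0)*1000).round(1),'z',np.median(X[m][:,2]).round(4),n)
E
python3 - <<'E'
from h import *
insul()
p,d,X=load('top'); H,S,V=hsv(p); z=X[...,2]; U,W=np.meshgrid(range(512),range(384))
def box(a,b,c,e): return (U>=a)&(U<=c)&(W>=b)&(W<=e)
m=box(235,180,265,205)&(H>15)&(H<35)&(S>90)
q=pxs(m); w=ray('top',q,.006); (c,r)=cv2.minEnclosingCircle((w*1000).astype(np.float32)); print('mark',np.round(c,1),r,w.mean(0))
m=box(225,140,255,165)&(H>45)&(H<80)&(S>120); zb=np.median(X[m][:,2]); w=ray('top',pxs(m),zb); c,r=cv2.minEnclosingCircle((w*1000).astype(np.float32)); print('btn z',zb,np.round(c,1),r,w.mean(0)); btn=w.mean(0)
m=box(220,140,260,170)&(V>140)&(S<60)&(z>.09); w=ray('top',pxs(m|(box(225,140,255,165)&(z>.105))),.11); r=cv2.minAreaRect((w*1000).astype(np.float32)); print('housing',r)
m=(z>.076)&box(240,208,266,232); w=ray('top',pxs(m),.08); c,r=cv2.minEnclosingCircle((w*1000).astype(np.float32)); print('cap',np.round(c,1),r,w.mean(0))
for c,n,mm in comps(box(240,208,266,232)&(V>150)&(S<80),3): print(' white',c,n,ray('top',[c],.085))
m=box(284,165,392,236)&(V<70)&(z<.03); k=comps(m,100)
for c,n,mm in k:
    w=ray('top',pxs(mm),.016); r=cv2.minAreaRect((w*1000).astype(np.float32)); print('tray',r,n)
m=box(290,190,318,216)&(H>105)&(H<130)&(S>150); w=ray('top',pxs(m),.004); print('disc',w.mean(0),m.sum())
for f in('joint_pos','tool_pos','orientation'): print(ctrl.get_obs()[f])
E
```

```text
ins [572.5 383.8] [61. 35.] ang 9.5 pca 10.7 mean [572.6 384.6] z 0.0475 191
ins [467.3 184.3] [34. 60.] ang -57.5 pca -58.2 mean [467.2 184.1] z 0.0476 186
ins [451.8 350. ] [59. 34.] ang 26.2 pca 24.7 mean [451.5 349.8] z 0.0473 204
ins [ 105.4 -586.9] [21. 21.] ang 85.3 pca 53.2 mean [ 105.3 -586.8] z 0.0568 55
ins [ 105.3 -505.9] [24. 21.] ang 88.1 pca 61.8 mean [ 105.4 -505.8] z 0.0586 57
mark [563.2  74.1] 31.4057559967041 [0.56318515 0.07332271]
btn z 0.13166469837823408 [668.2 103.7] 14.762617111206055 [0.66838442 0.10351482]
housing ((672.9801635742188, 103.67794799804688), (71.66156768798828, 79.26773071289062), 15.545940399169922)
cap [472.1  62.1] 39.655208587646484 [0.47261118 0.06687128]
 white [252.5 215. ] 8 [[0.48560603 0.06626477]]
 white [249.         221.28571429] 7 [[0.46700206 0.07730916]]
 white [256.85714286 221.64285714] 14 [[0.46523511 0.05368255]]
tray ((530.6113891601562, -244.46572875976562), (174.92474365234375, 217.181396484375), 2.945490837097168) 321
tray ((523.39111328125, -85.0182113647461), (74.64632415771484, 174.09527587890625), 88.30412292480469) 136
disc [ 0.52342183 -0.10076883] 221
[-5.16739264e+01  2.05863497e+01  6.37233568e-01 -1.67436546e-02
 -7.01342437e+01 -1.65060366e+01]
[ 0.25068654 -0.62624679  0.22571697]
[ 1.79915603e+02 -8.59376363e-03 -1.58185658e+02]
```

```bash
cat >> h.py <<'E'
import json
def pose(G,psi,th=0,back=0):
    """grasp point G (m), yaw psi of vertical tool, tilt th about tool y, retreat back (m) -> TCP, R"""
    Rm=(R.from_euler('z',psi,degrees=True)*R.from_euler('x',180,degrees=True)*R.from_euler('y',th,degrees=True))
    return np.array(G,float)+(.019-back)*Rm.as_matrix()[:,2],Rm
def now():
    o=ctrl.get_obs(); return np.array(o['tool_pos']),R.from_euler('xyz',o['orientation'],degrees=True)
def plan(wps,cur=None):
    """calls (tool-frame mm, 5deg units) to go through poses"""
    p,r=cur or now()
    for k,(P,Q) in enumerate(wps):
        n=max(1,int(np.ceil(max(np.linalg.norm(P-p)/.22,np.degrees((r.inv()*Q).magnitude())/36))))
        p0,r0=p,r; dv=(r0.inv()*Q).as_rotvec()
        for i in range(1,n+1):
            Pi=p0+(P-p0)*i/n; Ri=r0*R.from_rotvec(dv*i/n)
            t=np.round(r.inv().apply(Pi-p)*1000,1)+0.; w=np.round(np.degrees((r.inv()*Ri).as_rotvec())/5,2)+0.
            p=p+r.apply(t/1000); r=r*R.from_rotvec(np.radians(w*5))
            print(k,json.dumps({"translation":t.tolist(),"rotation":w.tolist()}))
    return p,r
E
python3 - <<'E'
from h import *
P=[.5725,.384,.024]
plan([pose([.46,-.3,.25],-110),pose([.52,.30,.25],-80),pose(P,-80,60,.14)])
E
```

```text
0 {"translation": [-157.8, 112.6, -2.5], "rotation": [0.01, 0.0, -4.82]}
0 {"translation": [-189.9, 38.3, -2.6], "rotation": [0.01, 0.0, -4.82]}
1 {"translation": [-194.8, 49.6, 0.0], "rotation": [0.0, 0.0, -2.0]}
1 {"translation": [-200.4, 14.9, 0.1], "rotation": [0.0, 0.0, -2.0]}
1 {"translation": [-200.1, -20.1, 0.0], "rotation": [-0.01, 0.0, -2.0]}
2 {"translation": [-89.2, -33.2, 73.3], "rotation": [0.0, 6.0, 0.0]}
2 {"translation": [-113.8, -33.1, 18.9], "rotation": [0.0, 6.0, 0.0]}
```

Emit:
arm_command:
  steps:
    - {"translation":[-158,113,-2.5],"rotation":[0,0,-4.82],"claw":87}
    - {"translation":[-158,113,-2.5],"rotation":[0,0,-4.82],"claw":87}
    - {"translation":[-158,113,-2.5],"rotation":[0,0,-4.82],"claw":87}
    - {"translation":[-158,113,-2.5],"rotation":[0,0,-4.82],"claw":87}
    - {"translation":[-158,113,-2.5],"rotation":[0,0,-4.82],"claw":87}

```text
clock: 0.6
tool_pos: [0.3578, -0.4594, 0.2294]
orientation: [-180.0, 0.1, -133.8]
force: [-0.1, -0.9, 1.3]
opening: 0.0872
gripper_force: 0.0
```

Emit:
arm_command:
  steps:
    - {"translation":[-190,38,-2.5],"rotation":[0,0,-4.82],"claw":87}
    - {"translation":[-190,38,-2.5],"rotation":[0,0,-4.82],"claw":87}
    - {"translation":[-190,38,-2.5],"rotation":[0,0,-4.82],"claw":87}
    - {"translation":[-190,38,-2.5],"rotation":[0,0,-4.82],"claw":87}
    - {"translation":[-190,38,-2.5],"rotation":[0,0,-4.82],"claw":87}

```text
clock: 1.1
tool_pos: [0.4627, -0.2968, 0.2315]
orientation: [-180.0, 0.0, -109.7]
force: [-0.8, -0.4, -0.2]
opening: 0.0872
gripper_force: 0.0
```

Emit:
arm_command:
  steps:
    - {"translation":[-195,50,0],"rotation":[0,0,-2],"claw":87}
    - {"translation":[-195,50,0],"rotation":[0,0,-2],"claw":87}
    - {"translation":[-195,50,0],"rotation":[0,0,-2],"claw":87}
    - {"translation":[-195,50,0],"rotation":[0,0,-2],"claw":87}
    - {"translation":[-195,50,0],"rotation":[0,0,-2],"claw":87}

```text
clock: 1.6
tool_pos: [0.4805, -0.0958, 0.2317]
orientation: [-180.0, 0.0, -99.7]
force: [0.2, -1.0, -0.1]
opening: 0.0871
gripper_force: 0.0
```

Emit:
arm_command:
  steps:
    - {"translation":[-200,15,0],"rotation":[0,0,-2],"claw":87}
    - {"translation":[-200,15,0],"rotation":[0,0,-2],"claw":87}
    - {"translation":[-200,15,0],"rotation":[0,0,-2],"claw":87}
    - {"translation":[-200,15,0],"rotation":[0,0,-2],"claw":87}
    - {"translation":[-200,15,0],"rotation":[0,0,-2],"claw":87}

```text
clock: 2.1
tool_pos: [0.5008, 0.1036, 0.2312]
orientation: [-180.0, 0.0, -89.8]
force: [-0.3, -1.0, 0.1]
opening: 0.0871
gripper_force: 0.0
```

Emit:
arm_command:
  steps:
    - {"translation":[-200,-20,0],"rotation":[0,0,-2],"claw":87}
    - {"translation":[-200,-20,0],"rotation":[0,0,-2],"claw":87}
    - {"translation":[-200,-20,0],"rotation":[0,0,-2],"claw":87}
    - {"translation":[-200,-20,0],"rotation":[0,0,-2],"claw":87}
    - {"translation":[-200,-20,0],"rotation":[0,0,-2],"claw":87}

```text
clock: 2.6
tool_pos: [0.5208, 0.3034, 0.2302]
orientation: [180.0, -0.0, -79.8]
force: [-0.7, -1.7, -0.5]
opening: 0.0872
gripper_force: 0.0
```

Emit:
arm_command:
  steps:
    - {"translation":[-89,-33,73],"rotation":[0,6,0],"claw":87}
    - {"translation":[-89,-33,73],"rotation":[0,6,0],"claw":87}
    - {"translation":[-89,-33,73],"rotation":[0,6,0],"claw":87}
    - {"translation":[-89,-33,73],"rotation":[0,6,0],"claw":87}
    - {"translation":[-89,-33,73],"rotation":[0,6,0],"claw":87}

```text
clock: 3.1
tool_pos: [0.5362, 0.3933, 0.154]
orientation: [179.6, -30.5, -79.7]
force: [-0.7, -0.8, -0.0]
opening: 0.087
gripper_force: 0.0
```

Emit:
arm_command:
  steps:
    - {"translation":[-114,-33,19],"rotation":[0,6,0],"claw":87}
    - {"translation":[-114,-33,19],"rotation":[0,6,0],"claw":87}
    - {"translation":[-114,-33,19],"rotation":[0,6,0],"claw":87}
    - {"translation":[-114,-33,19],"rotation":[0,6,0],"claw":87}
    - {"translation":[-114,-33,19],"rotation":[0,6,0],"claw":87}

```text
clock: 3.6
tool_pos: [0.5534, 0.4847, 0.0785]
orientation: [179.2, -60.5, -79.3]
force: [0.2, -0.9, -0.4]
opening: 0.0869
gripper_force: 0.0
```

Run:
```python
from h import *
snap('scene','s1',(200,100,512,384),2.2); snap('top'); insul()
print(ctrl.get_obs()['joint_pos'])
P=[.5725,.384,.0245]
c=plan([pose(P,-80,60,.05),pose(P,-80,60,0.002)])
```

```text
ins [572.6 384.1] [60. 35.] ang 13.0 pca 13.5 mean [572.1 384.9] z 0.0474 197
ins [467.4 184.3] [34. 60.] ang -57.9 pca -57.8 mean [466.9 184.5] z 0.0477 196
ins [451.7 350.3] [59. 34.] ang 24.4 pca 24.8 mean [451.1 350.2] z 0.0477 199
ins [ 105.4 -586.9] [21. 21.] ang 85.3 pca 55.6 mean [ 105.1 -587. ] z 0.0579 54
ins [ 104.2 -668. ] [25. 18.] ang 88.0 pca 76.0 mean [ 104.6 -668.1] z 0.0578 56
ins [ 105.3 -505.9] [24. 21.] ang 88.1 pca 61.8 mean [ 105.4 -505.8] z 0.0578 57
[  68.61573714   59.78589624   20.26094736   27.63936187 -104.48455761
  -65.53026662]
0 {"translation": [-0.7, 0.4, 88.8], "rotation": [0.01, 0.03, 0.0]}
1 {"translation": [0.1, 0.0, 48.0], "rotation": [0.0, 0.0, 0.0]}
```

View pics/s1.png

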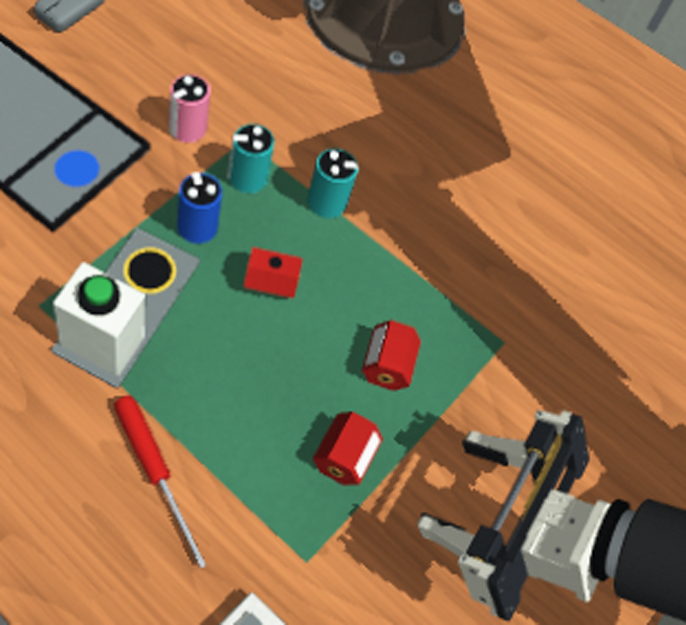

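Emit:
arm_command:
  steps:
    - {"translation":[-0.7,0.4,45],"rotation":[0,0,0],"claw":87}
    - {"translation":[-0.7,0.4,89],"rotation":[0,0,0],"claw":87}
    - {"translation":[-0.7,0.4,115],"rotation":[0,0,0],"claw":87}
    - {"translation":[-0.7,0.4,137],"rotation":[0,0,0],"claw":87}
    - {"translation":[-0.7,0.4,137],"rotation":[0,0,0],"claw":87}

```text
clock: 4.2
tool_pos: [0.5754, 0.3668, 0.0194]
orientation: [-179.8, -59.7, -80.5]
force: [-0.3, -0.3, -0.0]
opening: 0.0872
gripper_force: 0.0
```

Emit:
arm_command:
  steps:
    - {"translation":[0,0,0],"rotation":[0,0,0],"claw":50}
    - {"translation":[0,0,0],"rotation":[0,0,0],"claw":50}
    - {"translation":[0,0,0],"rotation":[0,0,0],"claw":50}
    - {"translation":[0,0,0],"rotation":[0,0,0],"claw":50}
    - {"translation":[0,0,0],"rotation":[0,0,0],"claw":50}

```text
clock: 4.7
tool_pos: [0.5743, 0.3712, 0.0169]
orientation: [-179.9, -60.0, -80.0]
force: [0.6, 2.7, 5.5]
opening: 0.0602
gripper_force: 29.7
```

Run:
```python
from h import *
x,y=.5342,-.3136
plan([pose([.56,.36,.15],-80,60),pose([.52,.25,.2],-80,0),pose([x,y,.2],-87.1),pose([x,y,.06],-87.1),pose([x,y,.0295],-87.1)])
```

```text
0 {"translation": [119.5, 15.9, -40.2], "rotation": [-0.02, 0.0, 0.0]}
1 {"translation": [38.8, 29.3, 26.7], "rotation": [0.0, -6.0, 0.0]}
1 {"translation": [46.9, 29.2, 3.7], "rotation": [0.0, -6.0, 0.0]}
2 {"translation": [185.8, 28.0, 0.0], "rotation": [0.0, 0.0, 0.47]}
2 {"translation": [186.8, 20.3, 0.0], "rotation": [0.0, 0.0, 0.48]}
2 {"translation": [187.5, 12.5, 0.0], "rotation": [0.0, 0.0, 0.47]}
3 {"translation": [0.0, 0.0, 140.0], "rotation": [0.0, 0.0, 0.0]}
4 {"translation": [0.0, 0.0, 30.5], "rotation": [0.0, 0.0, 0.0]}
```

Emit:
arm_command:
  steps:
    - {"translation":[30,4,-10],"rotation":[0,0,0],"claw":50}
    - {"translation":[75,10,-25],"rotation":[0,0,0],"claw":50}
    - {"translation":[119.5,16,-40],"rotation":[0,0,0],"claw":50}
    - {"translation":[119.5,16,-40],"rotation":[0,0,0],"claw":50}
    - {"translation":[119.5,16,-40],"rotation":[0,0,0],"claw":50}

```text
clock: 5.2
tool_pos: [0.5625, 0.3432, 0.14]
orientation: [-179.9, -59.8, -80.1]
force: [-0.2, -0.5, -3.3]
opening: 0.0607
gripper_force: 29.7
```

Emit:
arm_command:
  steps:
    - {"translation":[38.8,29.3,26.7],"rotation":[0,-6,0],"claw":50}
    - {"translation":[38.8,29.3,26.7],"rotation":[0,-6,0],"claw":50}
    - {"translation":[38.8,29.3,26.7],"rotation":[0,-6,0],"claw":50}
    - {"translation":[38.8,29.3,26.7],"rotation":[0,-6,0],"claw":50}
    - {"translation":[38.8,29.3,26.7],"rotation":[0,-6,0],"claw":50}

```text
clock: 5.7
tool_pos: [0.5415, 0.2949, 0.1601]
orientation: [-180.0, -29.8, -80.1]
force: [0.4, -0.1, -1.9]
opening: 0.0606
gripper_force: 29.7
```

Emit:
arm_command:
  steps:
    - {"translation":[46.9,29.2,3.7],"rotation":[0,-6,0],"claw":50}
    - {"translation":[46.9,29.2,3.7],"rotation":[0,-6,0],"claw":50}
    - {"translation":[46.9,29.2,3.7],"rotation":[0,-6,0],"claw":50}
    - {"translation":[46.9,29.2,3.7],"rotation":[0,-6,0],"claw":50}
    - {"translation":[46.9,29.2,3.7],"rotation":[0,-6,0],"claw":50}

```text
clock: 6.2
tool_pos: [0.5197, 0.2474, 0.1789]
orientation: [179.9, 0.0, -80.2]
force: [0.3, -0.6, -1.5]
opening: 0.0607
gripper_force: 29.7
```

Emit:
arm_command:
  steps:
    - {"translation":[186,28,0],"rotation":[0,0,0.47],"claw":50}
    - {"translation":[186,28,0],"rotation":[0,0,0.47],"claw":50}
    - {"translation":[186,28,0],"rotation":[0,0,0.47],"claw":50}
    - {"translation":[186,28,0],"rotation":[0,0,0.47],"claw":50}
    - {"translation":[186,28,0],"rotation":[0,0,0.47],"claw":50}

```text
clock: 6.7
tool_pos: [0.5232, 0.0574, 0.178]
orientation: [179.7, -0.2, -82.5]
force: [-0.2, 0.3, -1.6]
opening: 0.0605
gripper_force: 29.7
```

Emit:
arm_command:
  steps:
    - {"translation":[187,20,0],"rotation":[0,0,0.48],"claw":50}
    - {"translation":[187,20,0],"rotation":[0,0,0.48],"claw":50}
    - {"translation":[187,20,0],"rotation":[0,0,0.48],"claw":50}
    - {"translation":[187,20,0],"rotation":[0,0,0.48],"claw":50}
    - {"translation":[187,20,0],"rotation":[0,0,0.48],"claw":50}

```text
clock: 7.2
tool_pos: [0.529, -0.1301, 0.1778]
orientation: [179.7, -0.1, -84.9]
force: [0.0, -0.2, -2.0]
opening: 0.0606
gripper_force: 29.7
```

Emit:
arm_command:
  steps:
    - {"translation":[187,12.5,0],"rotation":[0,0,0.47],"claw":50}
    - {"translation":[187,12.5,0],"rotation":[0,0,0.47],"claw":50}
    - {"translation":[187,12.5,0],"rotation":[0,0,0.47],"claw":50}
    - {"translation":[187,12.5,0],"rotation":[0,0,0.47],"claw":50}
    - {"translation":[187,12.5,0],"rotation":[0,0,0.47],"claw":50}

```text
clock: 7.7
tool_pos: [0.5343, -0.3171, 0.1773]
orientation: [179.7, -0.0, -87.2]
force: [-0.6, 0.8, -1.8]
opening: 0.0609
gripper_force: 29.7
```

Emit:
arm_command:
  steps:
    - {"translation":[0,0,50],"rotation":[0,0,0],"claw":50}
    - {"translation":[0,0,90],"rotation":[0,0,0],"claw":50}
    - {"translation":[0,0,130],"rotation":[0,0,0],"claw":50}
    - {"translation":[0,0,140],"rotation":[0,0,0],"claw":50}
    - {"translation":[0,0,140],"rotation":[0,0,0],"claw":50}

```text
clock: 8.2
tool_pos: [0.5336, -0.313, 0.0376]
orientation: [179.6, 0.1, -87.0]
force: [-0.4, 0.0, -1.4]
opening: 0.0608
gripper_force: 29.7
```

Run:
```python
from h import *
x,y=.5342,-.3136
snap('scene','s2',(130,60,330,250),3.5)
print(ctrl.get_obs()['tool_pos'])
plan([pose([x,y,.0295],-87.1)])
```

```text
[ 0.53503955 -0.31375541  0.03975917]
0 {"translation": [-0.2, 0.8, 29.3], "rotation": [0.03, 0.0, 0.02]}
```

View pics/s2.png

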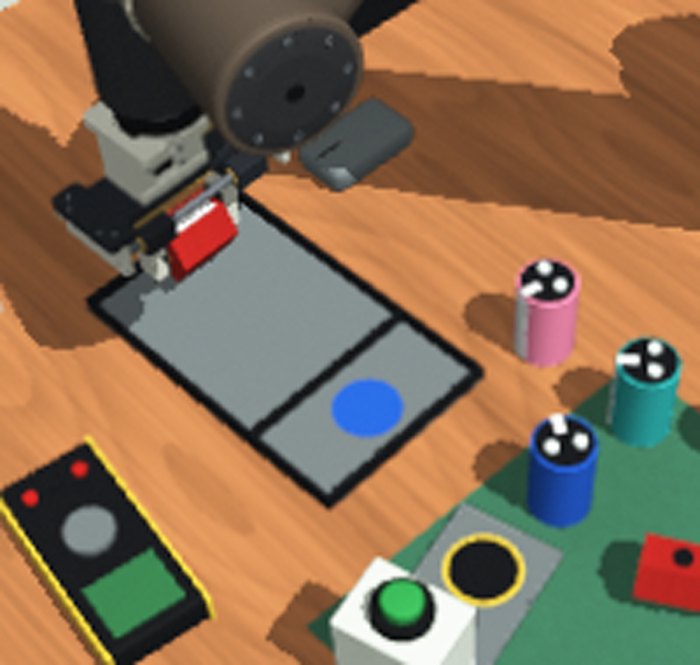

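Emit:
arm_command:
  steps:
    - {"translation":[0,0,12],"rotation":[0,0,0],"claw":50}
    - {"translation":[0,0,24],"rotation":[0,0,0],"claw":50}
    - {"translation":[0,0,30],"rotation":[0,0,0],"claw":50}
    - {"translation":[0,0,30],"rotation":[0,0,0],"claw":50}
    - {"translation":[0,0,30],"rotation":[0,0,0],"claw":50}

```text
clock: 8.75
tool_pos: [0.5344, -0.3146, 0.01]
orientation: [180.0, 0.0, -87.1]
force: [0.8, -0.5, -1.7]
opening: 0.0597
gripper_force: 30.0
```

Emit:
arm_command:
  steps:
    - {"translation":[0,0,0],"rotation":[0,0,0],"claw":80}
    - {"translation":[0,0,0],"rotation":[0,0,0],"claw":80}
    - {"translation":[0,0,0],"rotation":[0,0,0],"claw":80}
    - {"translation":[0,0,0],"rotation":[0,0,0],"claw":80}
    - {"translation":[0,0,0],"rotation":[0,0,0],"claw":80}

```text
clock: 9.25
tool_pos: [0.5345, -0.3145, 0.0101]
orientation: [-180.0, -0.0, -87.1]
force: [-0.6, 0.0, 0.2]
opening: 0.0799
gripper_force: 0.0
```

Emit:
arm_command:
  steps:
    - {"translation":[0,0,-25],"rotation":[0,0,0],"claw":80}
    - {"translation":[0,0,-75],"rotation":[0,0,0],"claw":80}
    - {"translation":[0,0,-125],"rotation":[0,0,0],"claw":87}
    - {"translation":[0,0,-180],"rotation":[0,0,0],"claw":87}
    - {"translation":[0,0,-180],"rotation":[0,0,0],"claw":87}

```text
clock: 9.75
tool_pos: [0.5378, -0.316, 0.1978]
orientation: [-179.4, -0.3, -87.0]
force: [-0.1, -0.5, -0.1]
opening: 0.0867
gripper_force: 0.0
```

Run:
```python
from h import *
Q=[.4517,.350,.0245]; psi=-65.2
plan([pose([.52,-.1,.2],-80),pose([.50,.15,.2],-70),pose(Q,psi,-60,.14),pose(Q,psi,-60,.002)])
```

```text
0 {"translation": [-216.8, 6.7, 15.7], "rotation": [-0.12, -0.07, -1.4]}
1 {"translation": [-124.8, -11.8, 0.0], "rotation": [0.0, 0.0, -1.0]}
1 {"translation": [-123.3, -22.7, 0.0], "rotation": [0.0, 0.0, -1.0]}
2 {"translation": [-50.0, -15.9, 48.0], "rotation": [-0.25, -5.99, -0.44]}
2 {"translation": [-18.8, -18.5, 66.1], "rotation": [-0.25, -6.0, -0.43]}
3 {"translation": [0.0, 0.1, 138.0], "rotation": [0.0, 0.0, 0.0]}
```

Emit:
arm_command:
  steps:
    - {"translation":[-217,7,10],"rotation":[0,0,-1.4],"claw":87}
    - {"translation":[-217,7,10],"rotation":[0,0,-1.4],"claw":87}
    - {"translation":[-217,7,10],"rotation":[0,0,-1.4],"claw":87}
    - {"translation":[-217,7,10],"rotation":[0,0,-1.4],"claw":87}
    - {"translation":[-217,7,10],"rotation":[0,0,-1.4],"claw":87}

```text
clock: 10.25
tool_pos: [0.5158, -0.0949, 0.18]
orientation: [-180.0, 0.0, -79.9]
force: [0.4, -0.8, 0.6]
opening: 0.0871
gripper_force: 0.0
```

Emit:
arm_command:
  steps:
    - {"translation":[-125,-12,0],"rotation":[0,0,-1],"claw":87}
    - {"translation":[-125,-12,0],"rotation":[0,0,-1],"claw":87}
    - {"translation":[-125,-12,0],"rotation":[0,0,-1],"claw":87}
    - {"translation":[-125,-12,0],"rotation":[0,0,-1],"claw":87}

```text
clock: 10.65
tool_pos: [0.5067, 0.0299, 0.1801]
orientation: [-179.9, 0.0, -74.9]
force: [0.3, -0.4, 0.4]
opening: 0.0869
gripper_force: 0.0
```

Emit:
arm_command:
  steps:
    - {"translation":[-123,-23,0],"rotation":[0,0,-1],"claw":87}
    - {"translation":[-123,-23,0],"rotation":[0,0,-1],"claw":87}
    - {"translation":[-123,-23,0],"rotation":[0,0,-1],"claw":87}
    - {"translation":[-123,-23,0],"rotation":[0,0,-1],"claw":87}

```text
clock: 11.05
tool_pos: [0.4974, 0.1542, 0.1799]
orientation: [-180.0, 0.0, -69.9]
force: [-0.3, -0.0, 0.2]
opening: 0.0869
gripper_force: 0.0
```

Emit:
arm_command:
  steps:
    - {"translation":[-50,-16,48],"rotation":[-0.25,-6,-0.44],"claw":87}
    - {"translation":[-50,-16,48],"rotation":[-0.25,-6,-0.44],"claw":87}
    - {"translation":[-50,-16,48],"rotation":[-0.25,-6,-0.44],"claw":87}
    - {"translation":[-50,-16,48],"rotation":[-0.25,-6,-0.44],"claw":87}
    - {"translation":[-50,-16,48],"rotation":[-0.25,-6,-0.44],"claw":87}

```text
clock: 11.55
tool_pos: [0.4964, 0.2014, 0.1303]
orientation: [179.1, 30.1, -68.4]
force: [0.5, 0.2, -0.6]
opening: 0.0869
gripper_force: 0.0
```

Emit:
arm_command:
  steps:
    - {"translation":[-19,-18.5,66],"rotation":[-0.25,-6,-0.43],"claw":87}
    - {"translation":[-19,-18.5,66],"rotation":[-0.25,-6,-0.43],"claw":87}
    - {"translation":[-19,-18.5,66],"rotation":[-0.25,-6,-0.43],"claw":87}
    - {"translation":[-19,-18.5,66],"rotation":[-0.25,-6,-0.43],"claw":87}
    - {"translation":[-19,-18.5,66],"rotation":[-0.25,-6,-0.43],"claw":87}

```text
clock: 12.05
tool_pos: [0.4925, 0.2548, 0.0808]
orientation: [179.2, 60.1, -66.2]
force: [-1.0, -0.3, 0.2]
opening: 0.087
gripper_force: 0.0
```

Run:
```python
from h import *
p,d,X=snap('top'); insul()
p,d,X=snap('scene','s3',(130,60,512,384),2)
print(ctrl.get_obs()['joint_pos'],ctrl.get_obs()['tool_pos'])
Q=[.4517,.350,.0245]; psi=-65.2
plan([pose(Q,psi,-60,.05),pose(Q,psi,-60,.002)])
```

```text
ins [ 532.  -309.4] [60. 37.] ang 3.6 pca 5.1 mean [ 530.6 -309.7] z 0.0503 123
ins [451.6 350.6] [59. 36.] ang 25.0 pca 22.2 mean [451.4 350.3] z 0.0475 198
ins [ 105.4 -586.9] [21. 21.] ang 85.3 pca 53.2 mean [ 105.3 -586.8] z 0.0572 55
ins [ 104.2 -668. ] [25. 18.] ang 88.0 pca 75.9 mean [ 104.6 -668.3] z 0.0582 55
ins [ 105.3 -505.9] [24. 21.] ang 88.1 pca 61.8 mean [ 105.4 -505.8] z 0.0573 57
[  6.22001676  36.21203506  -2.0184092  -55.48050513 -84.55837594
  41.44314636] [0.49310637 0.25632174 0.0834567 ]
0 {"translation": [-0.3, -1.6, 87.2], "rotation": [-0.01, -0.02, -0.03]}
1 {"translation": [-0.1, 0.0, 48.0], "rotation": [0.0, 0.0, 0.0]}
```

View pics/s3.png

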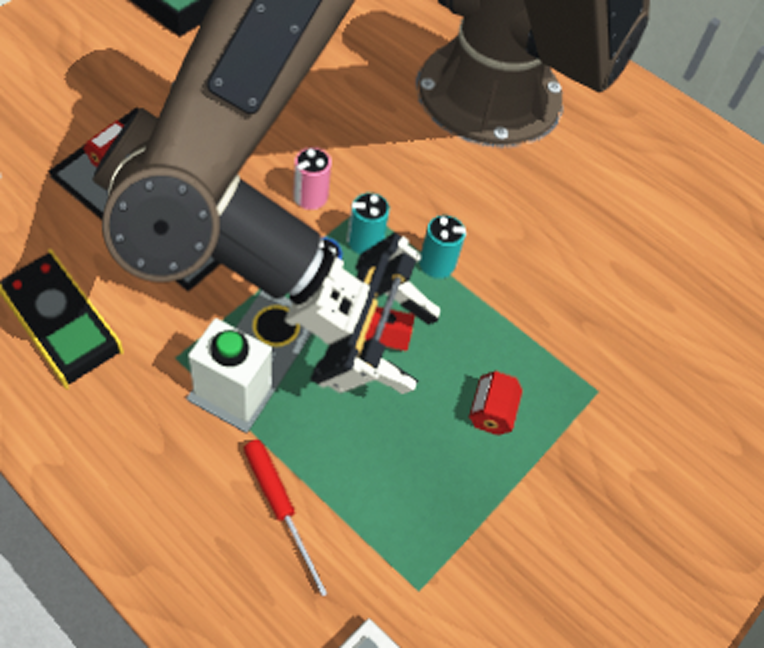

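Emit:
arm_command:
  steps:
    - {"translation":[-0.3,-1.6,45],"rotation":[0,0,0],"claw":87}
    - {"translation":[-0.3,-1.6,87],"rotation":[0,0,0],"claw":87}
    - {"translation":[-0.3,-1.6,115],"rotation":[0,0,0],"claw":87}
    - {"translation":[-0.3,-1.6,135],"rotation":[0,0,0],"claw":87}
    - {"translation":[-0.3,-1.6,135],"rotation":[0,0,0],"claw":87}

```text
clock: 12.65
tool_pos: [0.4436, 0.3661, 0.0173]
orientation: [-180.0, 60.0, -65.0]
force: [-1.1, -1.1, -0.0]
opening: 0.087
gripper_force: 0.0
```

Emit:
arm_command:
  steps:
    - {"translation":[0,0,0],"rotation":[0,0,0],"claw":50}
    - {"translation":[0,0,0],"rotation":[0,0,0],"claw":50}
    - {"translation":[0,0,0],"rotation":[0,0,0],"claw":50}
    - {"translation":[0,0,0],"rotation":[0,0,0],"claw":50}
    - {"translation":[0,0,0],"rotation":[0,0,0],"claw":50}

```text
clock: 13.15
tool_pos: [0.4464, 0.3635, 0.0174]
orientation: [-179.9, 60.0, -65.2]
force: [1.7, -2.5, 3.3]
opening: 0.06
gripper_force: 30.0
```

Run:
```python
from h import *
print(ctrl.get_obs()['tool_pos'],ctrl.get_obs()['orientation'])
x,y=.5309,-.2486
plan([pose([.46,.34,.15],-65.2,-60),pose([.49,.25,.2],-75,0),pose([x,y,.2],-87.1),pose([x,y,.06],-87.1)])
```

```text
[0.44644626 0.36347534 0.01740664] [-179.88211628   60.02380206  -65.23316862]
0 {"translation": [-101.4, -2.6, -70.6], "rotation": [-0.03, 0.0, 0.0]}
1 {"translation": [10.1, 5.3, -58.1], "rotation": [0.51, 5.99, 0.89]}
1 {"translation": [38.1, 0.9, -45.3], "rotation": [0.52, 5.98, 0.89]}
2 {"translation": [164.1, 29.8, -0.1], "rotation": [0.0, 0.0, 0.81]}
2 {"translation": [165.7, 18.2, 0.0], "rotation": [0.0, 0.0, 0.8]}
2 {"translation": [166.7, 6.5, -0.1], "rotation": [0.0, 0.0, 0.81]}
3 {"translation": [0.0, 0.0, 140.0], "rotation": [0.0, 0.0, 0.0]}
```

Emit:
arm_command:
  steps:
    - {"translation":[-35,-1,-22],"rotation":[0,0,0],"claw":50}
    - {"translation":[-70,-2,-48],"rotation":[0,0,0],"claw":50}
    - {"translation":[-101,-2.6,-71],"rotation":[0,0,0],"claw":50}
    - {"translation":[-101,-2.6,-71],"rotation":[0,0,0],"claw":50}
    - {"translation":[-101,-2.6,-71],"rotation":[0,0,0],"claw":50}

```text
clock: 13.65
tool_pos: [0.453, 0.3547, 0.1407]
orientation: [-179.7, 60.0, -65.1]
force: [0.4, 0.5, -2.7]
opening: 0.0596
gripper_force: 30.0
```

Emit:
arm_command:
  steps:
    - {"translation":[10,5,-58],"rotation":[0.51,6,0.89],"claw":50}
    - {"translation":[10,5,-58],"rotation":[0.51,6,0.89],"claw":50}
    - {"translation":[10,5,-58],"rotation":[0.51,6,0.89],"claw":50}
    - {"translation":[10,5,-58],"rotation":[0.51,6,0.89],"claw":50}
    - {"translation":[10,5,-58],"rotation":[0.51,6,0.89],"claw":50}

```text
clock: 14.15
tool_pos: [0.4696, 0.3042, 0.1604]
orientation: [178.5, 29.8, -70.7]
force: [1.0, 0.0, -1.7]
opening: 0.0598
gripper_force: 30.0
```

Emit:
arm_command:
  steps:
    - {"translation":[38,1,-45],"rotation":[0.52,5.98,0.89],"claw":50}
    - {"translation":[38,1,-45],"rotation":[0.52,5.98,0.89],"claw":50}
    - {"translation":[38,1,-45],"rotation":[0.52,5.98,0.89],"claw":50}
    - {"translation":[38,1,-45],"rotation":[0.52,5.98,0.89],"claw":50}
    - {"translation":[38,1,-45],"rotation":[0.52,5.98,0.89],"claw":50}

```text
clock: 14.65
tool_pos: [0.4873, 0.2503, 0.1774]
orientation: [179.7, -0.2, -74.9]
force: [-0.2, -1.0, -3.0]
opening: 0.0599
gripper_force: 30.0
```

Emit:
arm_command:
  steps:
    - {"translation":[164,30,0],"rotation":[0,0,0.8],"claw":50}
    - {"translation":[164,30,0],"rotation":[0,0,0.8],"claw":50}
    - {"translation":[164,30,0],"rotation":[0,0,0.8],"claw":50}
    - {"translation":[164,30,0],"rotation":[0,0,0.8],"claw":50}
    - {"translation":[164,30,0],"rotation":[0,0,0.8],"claw":50}

```text
clock: 15.15
tool_pos: [0.5013, 0.0807, 0.1785]
orientation: [179.7, 0.1, -79.3]
force: [0.6, 0.2, -1.7]
opening: 0.06
gripper_force: 30.0
```

Emit:
arm_command:
  steps:
    - {"translation":[166,18,0],"rotation":[0,0,0.8],"claw":50}
    - {"translation":[166,18,0],"rotation":[0,0,0.8],"claw":50}
    - {"translation":[166,18,0],"rotation":[0,0,0.8],"claw":50}
    - {"translation":[166,18,0],"rotation":[0,0,0.8],"claw":50}
    - {"translation":[166,18,0],"rotation":[0,0,0.8],"claw":50}

```text
clock: 15.65
tool_pos: [0.5154, -0.0846, 0.1786]
orientation: [179.8, 0.1, -83.3]
force: [-0.6, 0.2, -2.0]
opening: 0.0601
gripper_force: 30.0
```

Emit:
arm_command:
  steps:
    - {"translation":[167,6.5,0],"rotation":[0,0,0.8],"claw":50}
    - {"translation":[167,6.5,0],"rotation":[0,0,0.8],"claw":50}
    - {"translation":[167,6.5,0],"rotation":[0,0,0.8],"claw":50}
    - {"translation":[167,6.5,0],"rotation":[0,0,0.8],"claw":50}
    - {"translation":[167,6.5,0],"rotation":[0,0,0.8],"claw":50}

```text
clock: 16.15
tool_pos: [0.5294, -0.2504, 0.1784]
orientation: [179.9, 0.1, -87.3]
force: [-0.7, 0.1, -2.1]
opening: 0.0598
gripper_force: 30.0
```

Emit:
arm_command:
  steps:
    - {"translation":[0,0,50],"rotation":[0,0,0],"claw":50}
    - {"translation":[0,0,90],"rotation":[0,0,0],"claw":50}
    - {"translation":[0,0,120],"rotation":[0,0,0],"claw":50}
    - {"translation":[0,0,120],"rotation":[0,0,0],"claw":50}
    - {"translation":[0,0,120],"rotation":[0,0,0],"claw":50}

```text
clock: 16.65
tool_pos: [0.5302, -0.2481, 0.0604]
orientation: [179.9, 0.0, -87.0]
force: [0.7, -0.1, -1.2]
opening: 0.0599
gripper_force: 30.0
```

Run:
```python
from h import *
x,y=.5309,-.2486
print(ctrl.get_obs()['tool_pos'],ctrl.get_obs()['orientation'])
plan([pose([x,y,.0295],-87.1)])
```

```text
[ 0.53018699 -0.24807042  0.06036031] [ 1.79937200e+02  1.68734596e-02 -8.70269413e+01]
0 {"translation": [0.6, -0.7, 49.9], "rotation": [0.01, 0.0, 0.01]}
```

Emit:
arm_command:
  steps:
    - {"translation":[-2,-0.5,20],"rotation":[0,0,0],"claw":50}
    - {"translation":[-2,-0.5,38],"rotation":[0,0,0],"claw":50}
    - {"translation":[-2,-0.5,50.5],"rotation":[0,0,0],"claw":50}
    - {"translation":[-2,-0.5,50.5],"rotation":[0,0,0],"claw":50}
    - {"translation":[-2,-0.5,50.5],"rotation":[0,0,0],"claw":50}

```text
clock: 17.15
tool_pos: [0.5317, -0.2467, 0.0113]
orientation: [-179.9, -0.0, -87.1]
force: [0.0, 0.3, -1.1]
opening: 0.06
gripper_force: 30.0
```

Emit:
arm_command:
  steps:
    - {"translation":[0,0,0],"rotation":[0,0,0],"claw":80}
    - {"translation":[0,0,0],"rotation":[0,0,0],"claw":80}
    - {"translation":[0,0,0],"rotation":[0,0,0],"claw":80}
    - {"translation":[0,0,0],"rotation":[0,0,0],"claw":80}
    - {"translation":[0,0,0],"rotation":[0,0,0],"claw":80}

```text
clock: 17.65
tool_pos: [0.5305, -0.2468, 0.01]
orientation: [-180.0, -0.0, -87.1]
force: [-0.7, -0.2, -0.4]
opening: 0.0798
gripper_force: 0.0
```

Emit:
arm_command:
  steps:
    - {"translation":[0,0,-25],"rotation":[0,0,0],"claw":80}
    - {"translation":[0,0,-75],"rotation":[0,0,0],"claw":80}
    - {"translation":[0,0,-125],"rotation":[0,0,0],"claw":87}
    - {"translation":[0,0,-180],"rotation":[0,0,0],"claw":87}
    - {"translation":[0,0,-180],"rotation":[0,0,0],"claw":87}

```text
clock: 18.15
tool_pos: [0.5338, -0.2479, 0.1974]
orientation: [-179.4, -0.2, -87.0]
force: [0.3, 0.6, -0.1]
opening: 0.0867
gripper_force: 0.0
```

Run:
```python
from h import *
snap('top'); insul()
# S: body toward dir 32 -> psi=-148, th=+60 (x=-148 dir, z' towards x)
S=[.4672,.1845,.0245]
plan([pose([.52,-.1,.2],-100),pose([.50,.15,.2],-130),pose(S,-148,60,.14),pose(S,-148,60,.002)])
```

```text
ins [ 521.3 -246.6] [43. 37.] ang 3.1 pca -48.6 mean [ 516.2 -248.3] z 0.0504 86
ins [467.1 183.9] [34. 60.] ang -59.6 pca -60.3 mean [467.3 184.2] z 0.0477 191
ins [ 105.4 -586.9] [21. 21.] ang 85.3 pca 55.6 mean [ 105.1 -587. ] z 0.0591 54
ins [ 104.2 -668. ] [25. 18.] ang 88.0 pca 76.0 mean [ 104.6 -668.1] z 0.0589 56
ins [ 105.3 -505.9] [24. 21.] ang 88.1 pca 61.8 mean [ 105.4 -505.8] z 0.0576 57
0 {"translation": [-147.8, 5.3, 13.5], "rotation": [-0.1, -0.02, 2.59]}
1 {"translation": [-121.4, 31.6, 0.0], "rotation": [0.0, 0.0, 3.0]}
1 {"translation": [-109.0, 61.9, 0.1], "rotation": [0.0, 0.0, 3.0]}
2 {"translation": [-52.5, 7.5, 48.0], "rotation": [-0.94, 5.95, 1.63]}
2 {"translation": [-68.2, 13.5, 16.7], "rotation": [-0.94, 5.95, 1.63]}
3 {"translation": [0.0, 0.0, 138.0], "rotation": [0.0, 0.0, 0.0]}
```

Emit:
arm_command:
  steps:
    - {"translation":[-148,5,5],"rotation":[0,0,2.6],"claw":87}
    - {"translation":[-148,5,5],"rotation":[0,0,2.6],"claw":87}
    - {"translation":[-148,5,5],"rotation":[0,0,2.6],"claw":87}
    - {"translation":[-148,5,5],"rotation":[0,0,2.6],"claw":87}
    - {"translation":[-148,5,5],"rotation":[0,0,2.6],"claw":87}

```text
clock: 18.7
tool_pos: [0.5174, -0.0979, 0.184]
orientation: [179.9, -0.0, -99.9]
force: [-0.5, -0.6, 0.3]
opening: 0.0871
gripper_force: 0.0
```

Emit:
arm_command:
  steps:
    - {"translation":[-121,32,0],"rotation":[0,0,3],"claw":87}
    - {"translation":[-121,32,0],"rotation":[0,0,3],"claw":87}
    - {"translation":[-121,32,0],"rotation":[0,0,3],"claw":87}
    - {"translation":[-121,32,0],"rotation":[0,0,3],"claw":87}

```text
clock: 19.1
tool_pos: [0.5077, 0.0273, 0.1842]
orientation: [180.0, -0.0, -115.0]
force: [-0.2, -1.2, -0.5]
opening: 0.0869
gripper_force: 0.0
```

Emit:
arm_command:
  steps:
    - {"translation":[-109,62,0],"rotation":[0,0,3],"claw":87}
    - {"translation":[-109,62,0],"rotation":[0,0,3],"claw":87}
    - {"translation":[-109,62,0],"rotation":[0,0,3],"claw":87}
    - {"translation":[-109,62,0],"rotation":[0,0,3],"claw":87}
    - {"translation":[-109,62,0],"rotation":[0,0,3],"claw":87}

```text
clock: 19.6
tool_pos: [0.4978, 0.1499, 0.184]
orientation: [-180.0, -0.1, -130.1]
force: [-0.5, 0.4, -0.3]
opening: 0.087
gripper_force: 0.0
```

Run:
```python
from h import *
S=[.4672,.184,.0245]
print(ctrl.get_obs()['tool_pos'],ctrl.get_obs()['orientation'])
plan([pose(S,-148.8,60,.14),pose(S,-148.8,60,.002)])
```

```text
[0.49781125 0.14988752 0.18399163] [-1.79994637e+02 -8.14306475e-02 -1.30065504e+02]
0 {"translation": [-52.9, 5.9, 49.4], "rotation": [-0.98, 5.94, 1.7]}
0 {"translation": [-69.4, 12.2, 17.7], "rotation": [-0.98, 5.93, 1.69]}
1 {"translation": [0.1, 0.0, 138.0], "rotation": [0.0, 0.0, 0.0]}
```

Emit:
arm_command:
  steps:
    - {"translation":[-53,6,49],"rotation":[-0.98,5.94,1.7],"claw":87}
    - {"translation":[-53,6,49],"rotation":[-0.98,5.94,1.7],"claw":87}
    - {"translation":[-53,6,49],"rotation":[-0.98,5.94,1.7],"claw":87}
    - {"translation":[-53,6,49],"rotation":[-0.98,5.94,1.7],"claw":87}
    - {"translation":[-53,6,49],"rotation":[-0.98,5.94,1.7],"claw":87}

```text
clock: 20.1
tool_pos: [0.5279, 0.1933, 0.1316]
orientation: [177.0, -30.5, -138.2]
force: [-1.0, -0.4, -1.7]
opening: 0.0868
gripper_force: 0.0
```

Emit:
arm_command:
  steps:
    - {"translation":[-69,12,17],"rotation":[-0.98,5.94,1.7],"claw":87}
    - {"translation":[-69,12,17],"rotation":[-0.98,5.94,1.7],"claw":87}
    - {"translation":[-69,12,17],"rotation":[-0.98,5.94,1.7],"claw":87}
    - {"translation":[-69,12,17],"rotation":[-0.98,5.94,1.7],"claw":87}
    - {"translation":[-69,12,17],"rotation":[-0.98,5.94,1.7],"claw":87}

```text
clock: 20.6
tool_pos: [0.5563, 0.2363, 0.0815]
orientation: [180.0, -60.6, -149.0]
force: [-0.4, -0.9, -1.3]
opening: 0.0869
gripper_force: 0.0
```

Run:
```python
from h import *
snap('scene','s4',(130,80,450,320),2.3); snap('top'); insul()
S=[.4672,.184,.0245]
o=ctrl.get_obs(); print(o['tool_pos'],o['orientation'],o['joint_pos'])
plan([pose(S,-148.8,60,.002)])
```

```text
ins [ 529.8 -246.2] [61. 40.] ang 5.1 pca 4.2 mean [ 529.5 -246.3] z 0.0506 151
ins [ 532.2 -310.2] [60. 34.] ang 4.6 pca 7.2 mean [ 530.6 -308.8] z 0.0497 127
ins [467.5 184.2] [35. 60.] ang -59.6 pca -57.8 mean [467.  183.7] z 0.0478 198
ins [ 105.4 -586.9] [21. 21.] ang 85.3 pca 53.2 mean [ 105.3 -586.8] z 0.0579 55
ins [ 104.2 -668. ] [25. 18.] ang 88.0 pca 76.0 mean [ 104.6 -668.1] z 0.0575 56
ins [ 105.3 -505.9] [24. 21.] ang 88.1 pca 61.8 mean [ 105.4 -505.8] z 0.0577 57
[0.5575536  0.2375288  0.08603138] [ 179.97806558  -59.87290361 -148.89694833] [  37.68498809   58.4482997    30.38901242   -6.70086024 -121.47243888
  -96.82471928]
0 {"translation": [-0.5, 0.8, 138.7], "rotation": [0.02, 0.03, -0.01]}
```

View pics/s4.png

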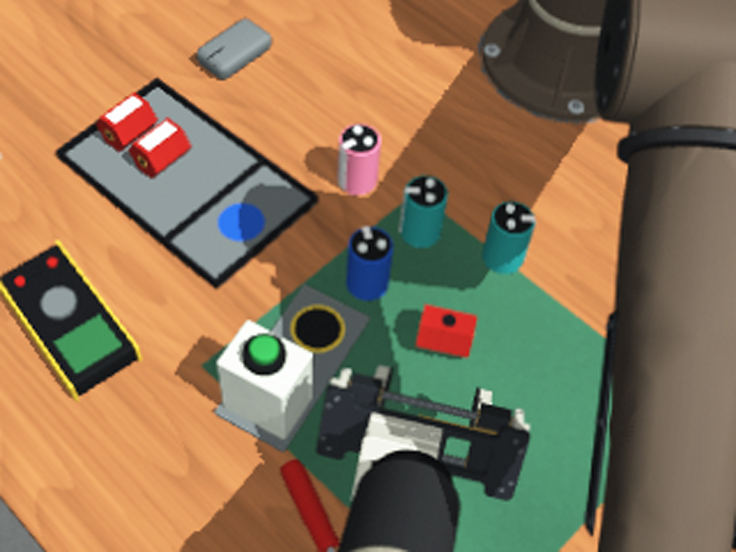

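Emit:
arm_command:
  steps:
    - {"translation":[-0.5,0.8,45],"rotation":[0,0,0],"claw":87}
    - {"translation":[-0.5,0.8,87],"rotation":[0,0,0],"claw":87}
    - {"translation":[-0.5,0.8,115],"rotation":[0,0,0],"claw":87}
    - {"translation":[-0.5,0.8,137],"rotation":[0,0,0],"claw":87}
    - {"translation":[-0.5,0.8,137],"rotation":[0,0,0],"claw":87}

```text
clock: 21.2
tool_pos: [0.4539, 0.1773, 0.0202]
orientation: [179.9, -59.7, -148.7]
force: [-0.4, -0.9, 0.1]
opening: 0.087
gripper_force: 0.0
```

Emit:
arm_command:
  steps:
    - {"translation":[0,0,0],"rotation":[0,0,0],"claw":50}
    - {"translation":[0,0,0],"rotation":[0,0,0],"claw":50}
    - {"translation":[0,0,0],"rotation":[0,0,0],"claw":50}
    - {"translation":[0,0,0],"rotation":[0,0,0],"claw":50}
    - {"translation":[0,0,0],"rotation":[0,0,0],"claw":50}

```text
clock: 21.7
tool_pos: [0.4559, 0.1786, 0.0184]
orientation: [-179.9, -59.9, -148.9]
force: [2.2, 2.2, 4.5]
opening: 0.06
gripper_force: 30.0
```

Run:
```python
from h import *
print(ctrl.get_obs()['tool_pos'],ctrl.get_obs()['orientation'])
T=[.52,.36]
plan([pose([.4672,.186,.15],-148.8,60),pose([.49,.28,.2],-110,0),pose(T+[.15],-70,-60),pose(T+[.05],-70,-60)])
```

```text
[0.4559439  0.17863866 0.01842547] [-179.93777155  -59.89748851 -148.8688183 ]
0 {"translation": [107.1, 0.4, -58.6], "rotation": [0.0, 0.02, -0.01]}
1 {"translation": [-3.6, 34.3, -46.8], "rotation": [2.03, -5.76, -3.51]}
1 {"translation": [-35.2, 20.0, -41.7], "rotation": [2.03, -5.76, -3.51]}
2 {"translation": [-49.0, 4.9, 20.3], "rotation": [-2.09, -5.75, -3.62]}
2 {"translation": [-31.9, -14.0, 40.3], "rotation": [-2.1, -5.74, -3.62]}
3 {"translation": [86.6, 0.0, 50.0], "rotation": [0.0, 0.0, 0.0]}
```

Emit:
arm_command:
  steps:
    - {"translation":[35,0,-19],"rotation":[0,0,0],"claw":50}
    - {"translation":[72,0,-39],"rotation":[0,0,0],"claw":50}
    - {"translation":[107,0,-58],"rotation":[0,0,0],"claw":50}
    - {"translation":[107,0,-58],"rotation":[0,0,0],"claw":50}
    - {"translation":[107,0,-58],"rotation":[0,0,0],"claw":50}

```text
clock: 22.2
tool_pos: [0.4527, 0.1772, 0.14]
orientation: [180.0, -59.8, -148.8]
force: [0.7, 0.4, -3.5]
opening: 0.0601
gripper_force: 30.0
```

Emit:
arm_command:
  steps:
    - {"translation":[-3.6,34,-47],"rotation":[2.03,-5.76,-3.51],"claw":50}
    - {"translation":[-3.6,34,-47],"rotation":[2.03,-5.76,-3.51],"claw":50}
    - {"translation":[-3.6,34,-47],"rotation":[2.03,-5.76,-3.51],"claw":50}
    - {"translation":[-3.6,34,-47],"rotation":[2.03,-5.76,-3.51],"claw":50}
    - {"translation":[-3.6,34,-47],"rotation":[2.03,-5.76,-3.51],"claw":50}

```text
clock: 22.7
tool_pos: [0.4703, 0.2278, 0.1616]
orientation: [174.0, -29.5, -126.3]
force: [0.6, 0.2, -0.9]
opening: 0.0597
gripper_force: 30.0
```

Emit:
arm_command:
  steps:
    - {"translation":[-35,20,-42],"rotation":[2.03,-5.76,-3.51],"claw":50}
    - {"translation":[-35,20,-42],"rotation":[2.03,-5.76,-3.51],"claw":50}
    - {"translation":[-35,20,-42],"rotation":[2.03,-5.76,-3.51],"claw":50}
    - {"translation":[-35,20,-42],"rotation":[2.03,-5.76,-3.51],"claw":50}
    - {"translation":[-35,20,-42],"rotation":[2.03,-5.76,-3.51],"claw":50}

```text
clock: 23.2
tool_pos: [0.4873, 0.2767, 0.1799]
orientation: [-180.0, 0.0, -110.0]
force: [-0.1, -0.2, -1.3]
opening: 0.06
gripper_force: 30.0
```

Emit:
arm_command:
  steps:
    - {"translation":[-49,5,20],"rotation":[-2.09,-5.75,-3.62],"claw":50}
    - {"translation":[-49,5,20],"rotation":[-2.09,-5.75,-3.62],"claw":50}
    - {"translation":[-49,5,20],"rotation":[-2.09,-5.75,-3.62],"claw":50}
    - {"translation":[-49,5,20],"rotation":[-2.09,-5.75,-3.62],"claw":50}
    - {"translation":[-49,5,20],"rotation":[-2.09,-5.75,-3.62],"claw":50}

```text
clock: 23.7
tool_pos: [0.5018, 0.3261, 0.1587]
orientation: [173.5, 30.0, -93.3]
force: [0.0, -0.9, -2.1]
opening: 0.0599
gripper_force: 30.0
```

Emit:
arm_command:
  steps:
    - {"translation":[-32,-14,40],"rotation":[-2.09,-5.75,-3.62],"claw":50}
    - {"translation":[-32,-14,40],"rotation":[-2.09,-5.75,-3.62],"claw":50}
    - {"translation":[-32,-14,40],"rotation":[-2.09,-5.75,-3.62],"claw":50}
    - {"translation":[-32,-14,40],"rotation":[-2.09,-5.75,-3.62],"claw":50}
    - {"translation":[-32,-14,40],"rotation":[-2.09,-5.75,-3.62],"claw":50}

```text
clock: 24.2
tool_pos: [0.5147, 0.3717, 0.1348]
orientation: [178.9, 60.3, -71.1]
force: [-0.6, -0.8, -3.5]
opening: 0.0596
gripper_force: 30.0
```

Run:
```python
from h import *
o=ctrl.get_obs(); print(o['tool_pos'],o['orientation'],o['joint_pos'])
T=[.52,.36]
plan([pose(T+[.05],-70,-60),pose(T+[.027],-70,-60)])
```

```text
[0.51473613 0.3716789  0.13479231] [178.91602704  60.28262608 -71.13493   ] [ 14.11136591  31.95349106   0.23682463 -61.48118622 -79.43720923
  29.99976103]
0 {"translation": [80.1, -1.8, 49.9], "rotation": [0.02, 0.06, -0.11]}
1 {"translation": [19.9, 0.0, 11.5], "rotation": [0.0, 0.0, 0.0]}
```

Emit:
arm_command:
  steps:
    - {"translation":[40,-1.8,25],"rotation":[0,0,0],"claw":50}
    - {"translation":[80,-1.8,50],"rotation":[0,0,-0.1],"claw":50}
    - {"translation":[90,-1.8,55],"rotation":[0,0,-0.1],"claw":50}
    - {"translation":[98,-1.8,60],"rotation":[0,0,-0.1],"claw":50}
    - {"translation":[98,-1.8,60],"rotation":[0,0,-0.1],"claw":50}

```text
clock: 24.7
tool_pos: [0.515, 0.3782, 0.0261]
orientation: [-179.1, 60.0, -69.0]
force: [-0.1, 0.6, -1.7]
opening: 0.0597
gripper_force: 30.0
```

Run:
```python
from h import *
o=ctrl.get_obs(); print(o['tool_pos'],o['orientation'],o['force'])
p,d,X=snap('scene','s5',(230,130,490,325),3)
c=plan([pose([.52,.36,.024],-70,-60)])
```

```text
[0.51500873 0.37824241 0.02614006] [-179.10812329   59.97730756  -69.03413012] [-0.08195581  0.64191827 -1.7117421 ]
0 {"translation": [12.3, 2.2, 4.5], "rotation": [-0.02, 0.0, 0.12]}
```

View pics/s5.png

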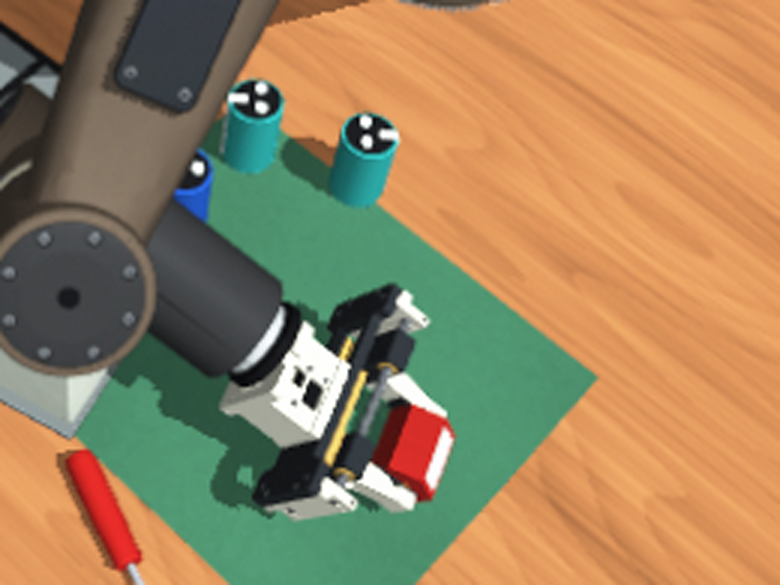

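Emit:
arm_command:
  steps:
    - {"translation":[3,0,1.7],"rotation":[0,0,0],"claw":50}
    - {"translation":[6,0,3.5],"rotation":[0,0,0],"claw":50}
    - {"translation":[8,0,4.6],"rotation":[0,0,0],"claw":50}
    - {"translation":[8,0,4.6],"rotation":[0,0,0],"claw":50}
    - {"translation":[8,0,4.6],"rotation":[0,0,0],"claw":50}

```text
clock: 25.25
tool_pos: [0.5152, 0.3779, 0.0171]
orientation: [-178.9, 60.0, -68.9]
force: [-0.1, -0.0, -2.2]
opening: 0.0598
gripper_force: 30.0
```

Emit:
arm_command:
  steps:
    - {"translation":[1,0,0.6],"rotation":[0,0,0],"claw":50}
    - {"translation":[2,0,1.2],"rotation":[0,0,0],"claw":50}
    - {"translation":[2,0,1.2],"rotation":[0,0,0],"claw":50}

```text
clock: 25.55
tool_pos: [0.5152, 0.3779, 0.0149]
orientation: [-178.9, 60.0, -68.9]
force: [-1.0, -1.4, 1.8]
opening: 0.0599
gripper_force: 30.0
```

Emit:
arm_command:
  steps:
    - {"translation":[0,0,0],"rotation":[0,0,0],"claw":70}
    - {"translation":[0,0,0],"rotation":[0,0,0],"claw":84}
    - {"translation":[0,0,0],"rotation":[0,0,0],"claw":84}
    - {"translation":[0,0,0],"rotation":[0,0,0],"claw":84}
    - {"translation":[0,0,0],"rotation":[0,0,0],"claw":84}

```text
clock: 26.05
tool_pos: [0.5151, 0.378, 0.0145]
orientation: [-179.0, 60.0, -68.9]
force: [0.0, 0.4, -0.9]
opening: 0.0834
gripper_force: 0.0
```

Emit:
arm_command:
  steps:
    - {"translation":[0,0,-25],"rotation":[0,0,0],"claw":84}
    - {"translation":[0,0,-60],"rotation":[0,0,0],"claw":84}
    - {"translation":[0,0,-100],"rotation":[0,0,0],"claw":87}
    - {"translation":[0,0,-140],"rotation":[0,0,0],"claw":87}
    - {"translation":[0,0,-140],"rotation":[0,0,0],"claw":87}

```text
clock: 26.55
tool_pos: [0.5597, 0.2594, 0.0872]
orientation: [-178.4, 59.8, -68.6]
force: [0.6, 0.1, -0.2]
opening: 0.0871
gripper_force: 0.0
```

Run:
```python
from h import *
snap('top'); insul()
T=[.52,.36,.024]
plan([pose([.52,.30,.27],-68.7,0),pose(T,-68.7,60,.14)])
```

```text
ins [ 529.9 -245.7] [60. 38.] ang 3.1 pca 0.9 mean [ 529.6 -246.2] z 0.0504 143
ins [ 532.2 -309.9] [60. 36.] ang 4.6 pca 7.0 mean [ 530.9 -309.4] z 0.05 126
ins [518.6 364.6] [60. 34.] ang 18.3 pca 19.8 mean [518.9 365.1] z 0.0475 198
ins [ 105.4 -586.9] [21. 21.] ang 85.3 pca 53.2 mean [ 105.3 -586.8] z 0.057 55
ins [ 104.2 -668. ] [25. 18.] ang 88.0 pca 76.0 mean [ 104.6 -668.1] z 0.059 56
ins [ 105.3 -505.9] [24. 21.] ang 88.1 pca 61.8 mean [ 105.4 -505.8] z 0.0581 57
0 {"translation": [-83.8, 10.4, -20.0], "rotation": [-0.13, 5.99, -0.08]}
0 {"translation": [-62.7, 10.4, -59.1], "rotation": [-0.13, 5.99, -0.08]}
1 {"translation": [-80.3, -10.8, 83.2], "rotation": [0.0, 6.0, 0.0]}
1 {"translation": [-111.3, -10.9, 31.9], "rotation": [0.0, 6.0, -0.01]}
```

Run:
```python
from h import *
T=[.5187,.3648,.0245]
plan([pose([.52,.30,.27],-70.5,0),pose(T,-70.5,60,.14)])
```

```text
0 {"translation": [-83.8, 10.4, -20.0], "rotation": [-0.04, 5.99, 0.08]}
0 {"translation": [-62.5, 11.1, -59.2], "rotation": [-0.04, 5.99, 0.09]}
1 {"translation": [-83.2, -10.2, 83.0], "rotation": [0.0, 6.0, 0.0]}
1 {"translation": [-113.5, -10.2, 30.3], "rotation": [0.0, 6.0, 0.0]}
```

Emit:
arm_command:
  steps:
    - {"translation":[-84,10,-20],"rotation":[0,6,0.1],"claw":87}
    - {"translation":[-84,10,-20],"rotation":[0,6,0.1],"claw":87}
    - {"translation":[-84,10,-20],"rotation":[0,6,0.1],"claw":87}
    - {"translation":[-84,10,-20],"rotation":[0,6,0.1],"claw":87}
    - {"translation":[-84,10,-20],"rotation":[0,6,0.1],"claw":87}

```text
clock: 27.1
tool_pos: [0.5363, 0.2863, 0.1692]
orientation: [-179.6, 29.9, -69.7]
force: [-0.3, 0.2, -0.2]
opening: 0.0868
gripper_force: 0.0
```

Emit:
arm_command:
  steps:
    - {"translation":[-62.5,11,-59],"rotation":[0,6,0.1],"claw":87}
    - {"translation":[-62.5,11,-59],"rotation":[0,6,0.1],"claw":87}
    - {"translation":[-62.5,11,-59],"rotation":[0,6,0.1],"claw":87}
    - {"translation":[-62.5,11,-59],"rotation":[0,6,0.1],"claw":87}
    - {"translation":[-62.5,11,-59],"rotation":[0,6,0.1],"claw":87}

```text
clock: 27.6
tool_pos: [0.5168, 0.3037, 0.2477]
orientation: [179.8, -0.1, -70.5]
force: [-0.6, -0.0, -1.5]
opening: 0.0869
gripper_force: 0.0
```

Emit:
arm_command:
  steps:
    - {"translation":[-83,-10,83],"rotation":[0,6,0],"claw":87}
    - {"translation":[-83,-10,83],"rotation":[0,6,0],"claw":87}
    - {"translation":[-83,-10,83],"rotation":[0,6,0],"claw":87}
    - {"translation":[-83,-10,83],"rotation":[0,6,0],"claw":87}
    - {"translation":[-83,-10,83],"rotation":[0,6,0],"claw":87}

```text
clock: 28.1
tool_pos: [0.4993, 0.3836, 0.1618]
orientation: [179.5, -30.4, -70.3]
force: [0.4, 0.1, -0.9]
opening: 0.087
gripper_force: 0.0
```

Emit:
arm_command:
  steps:
    - {"translation":[-113.5,-10,30],"rotation":[0,6,0],"claw":87}
    - {"translation":[-113.5,-10,30],"rotation":[0,6,0],"claw":87}
    - {"translation":[-113.5,-10,30],"rotation":[0,6,0],"claw":87}
    - {"translation":[-113.5,-10,30],"rotation":[0,6,0],"claw":87}
    - {"translation":[-113.5,-10,30],"rotation":[0,6,0],"claw":87}

```text
clock: 28.6
tool_pos: [0.4822, 0.4639, 0.0786]
orientation: [179.1, -60.4, -70.0]
force: [1.1, 0.1, 0.0]
opening: 0.0872
gripper_force: 0.0
```

Run:
```python
from h import *
snap('top'); insul()
T=[.5187,.3648,.0245]
o=ctrl.get_obs(); print(o['tool_pos'],o['orientation'],o['joint_pos'])
plan([pose(T,-70.5,60,.002)])
```

```text
ins [ 529.9 -246.3] [60. 39.] ang 2.0 pca -0.4 mean [ 528.7 -246.6] z 0.0502 146
ins [ 532.1 -310.8] [60. 36.] ang 3.8 pca 8.3 mean [ 531.5 -309.4] z 0.0502 123
ins [518.4 364.6] [61. 36.] ang 19.7 pca 18.4 mean [518.8 365. ] z 0.0476 201
ins [ 105.4 -586.9] [21. 21.] ang 85.3 pca 52.7 mean [ 105.2 -586.7] z 0.0596 54
ins [ 104.2 -668. ] [25. 18.] ang 88.0 pca 76.0 mean [ 104.6 -668.1] z 0.059 56
ins [ 105.3 -505.9] [24. 21.] ang 88.1 pca 61.8 mean [ 105.4 -505.8] z 0.0575 57
[0.48296346 0.46439871 0.08104764] [179.49756981 -60.02999288 -70.40250672] [ 75.33685703  52.30907679   2.15305072  28.80945141 -94.49290583
 -68.83078443]
0 {"translation": [3.9, -1.4, 136.9], "rotation": [0.08, -0.01, 0.01]}
```

Emit:
arm_command:
  steps:
    - {"translation":[3,-1.4,45],"rotation":[0,0,0],"claw":87}
    - {"translation":[3,-1.4,87],"rotation":[0,0,0],"claw":87}
    - {"translation":[3,-1.4,115],"rotation":[0,0,0],"claw":87}
    - {"translation":[3,-1.4,137],"rotation":[0,0,0],"claw":87}
    - {"translation":[3,-1.4,137],"rotation":[0,0,0],"claw":87}

```text
clock: 29.15
tool_pos: [0.525, 0.3487, 0.0194]
orientation: [-180.0, -59.7, -71.1]
force: [0.8, -0.1, 0.7]
opening: 0.0867
gripper_force: 0.0
```

Emit:
arm_command:
  steps:
    - {"translation":[0,0,0],"rotation":[0,0,0],"claw":50}
    - {"translation":[0,0,0],"rotation":[0,0,0],"claw":50}
    - {"translation":[0,0,0],"rotation":[0,0,0],"claw":50}
    - {"translation":[0,0,0],"rotation":[0,0,0],"claw":50}
    - {"translation":[0,0,0],"rotation":[0,0,0],"claw":50}

```text
clock: 29.65
tool_pos: [0.5238, 0.3542, 0.0184]
orientation: [-179.9, -60.0, -70.7]
force: [-0.8, 1.9, 3.3]
opening: 0.06
gripper_force: 29.9
```

Run:
```python
from h import *
print(ctrl.get_obs()['tool_pos'],ctrl.get_obs()['orientation'])
x,y=.5276,-.1815
plan([pose([.51,.34,.15],-70.5,60),pose([.51,.25,.2],-76,0),pose([x,y,.2],-87.1)])
```

```text
[0.52376646 0.35423801 0.01836174] [-179.85249779  -59.98689604  -70.73343481]
0 {"translation": [118.4, 17.5, -39.2], "rotation": [0.01, 0.0, -0.02]}
1 {"translation": [34.7, 15.0, 19.5], "rotation": [-0.29, -5.99, 0.5]}
1 {"translation": [40.4, 13.1, -0.2], "rotation": [-0.29, -6.0, 0.49]}
2 {"translation": [211.5, 43.7, 0.0], "rotation": [0.0, 0.0, 1.11]}
2 {"translation": [214.6, 23.1, -0.1], "rotation": [0.0, 0.0, 1.11]}
```

Emit:
arm_command:
  steps:
    - {"translation":[40,6,-13],"rotation":[0,0,0],"claw":50}
    - {"translation":[80,12,-26],"rotation":[0,0,0],"claw":50}
    - {"translation":[118,17.5,-39],"rotation":[0,0,0],"claw":50}
    - {"translation":[118,17.5,-39],"rotation":[0,0,0],"claw":50}
    - {"translation":[118,17.5,-39],"rotation":[0,0,0],"claw":50}

```text
clock: 30.15
tool_pos: [0.5154, 0.3243, 0.1399]
orientation: [-179.8, -59.9, -70.8]
force: [0.4, -0.1, -3.5]
opening: 0.0603
gripper_force: 29.9
```

Emit:
arm_command:
  steps:
    - {"translation":[35,15,19.5],"rotation":[-0.29,-6,0.5],"claw":50}
    - {"translation":[35,15,19.5],"rotation":[-0.29,-6,0.5],"claw":50}
    - {"translation":[35,15,19.5],"rotation":[-0.29,-6,0.5],"claw":50}
    - {"translation":[35,15,19.5],"rotation":[-0.29,-6,0.5],"claw":50}
    - {"translation":[35,15,19.5],"rotation":[-0.29,-6,0.5],"claw":50}

```text
clock: 30.65
tool_pos: [0.5132, 0.2856, 0.1606]
orientation: [-179.0, -29.8, -74.1]
force: [0.1, 0.4, -1.5]
opening: 0.0598
gripper_force: 29.9
```

Emit:
arm_command:
  steps:
    - {"translation":[40,13,0],"rotation":[-0.29,-6,0.5],"claw":50}
    - {"translation":[40,13,0],"rotation":[-0.29,-6,0.5],"claw":50}
    - {"translation":[40,13,0],"rotation":[-0.29,-6,0.5],"claw":50}
    - {"translation":[40,13,0],"rotation":[-0.29,-6,0.5],"claw":50}
    - {"translation":[40,13,0],"rotation":[-0.29,-6,0.5],"claw":50}

```text
clock: 31.15
tool_pos: [0.5101, 0.2479, 0.1789]
orientation: [179.9, 0.1, -76.4]
force: [0.0, -0.8, -1.7]
opening: 0.06
gripper_force: 29.9
```

Emit:
arm_command:
  steps:
    - {"translation":[212,44,0],"rotation":[0,0,1.1],"claw":50}
    - {"translation":[212,44,0],"rotation":[0,0,1.1],"claw":50}
    - {"translation":[212,44,0],"rotation":[0,0,1.1],"claw":50}
    - {"translation":[212,44,0],"rotation":[0,0,1.1],"claw":50}
    - {"translation":[212,44,0],"rotation":[0,0,1.1],"claw":50}

```text
clock: 31.65
tool_pos: [0.5163, 0.0297, 0.1777]
orientation: [179.7, -0.2, -81.7]
force: [0.8, -0.0, -1.7]
opening: 0.0602
gripper_force: 29.9
```

Emit:
arm_command:
  steps:
    - {"translation":[214.5,23,0],"rotation":[0,0,1.1],"claw":50}
    - {"translation":[214.5,23,0],"rotation":[0,0,1.1],"claw":50}
    - {"translation":[214.5,23,0],"rotation":[0,0,1.1],"claw":50}
    - {"translation":[214.5,23,0],"rotation":[0,0,1.1],"claw":50}
    - {"translation":[214.5,23,0],"rotation":[0,0,1.1],"claw":50}

```text
clock: 32.15
tool_pos: [0.5251, -0.1856, 0.1772]
orientation: [179.6, -0.1, -87.3]
force: [0.0, 0.4, -2.7]
opening: 0.0597
gripper_force: 29.9
```

Emit:
arm_command:
  steps:
    - {"translation":[0,0,50],"rotation":[0,0,0],"claw":50}
    - {"translation":[0,0,90],"rotation":[0,0,0],"claw":50}
    - {"translation":[0,0,120],"rotation":[0,0,0],"claw":50}
    - {"translation":[0,0,120],"rotation":[0,0,0],"claw":50}
    - {"translation":[0,0,120],"rotation":[0,0,0],"claw":50}

```text
clock: 32.65
tool_pos: [0.5259, -0.182, 0.0586]
orientation: [179.8, -0.0, -87.1]
force: [-0.5, -0.2, -2.0]
opening: 0.0601
gripper_force: 29.9
```

Run:
```python
from h import *
x,y=.5276,-.1815
print(ctrl.get_obs()['tool_pos'],ctrl.get_obs()['orientation'])
plan([pose([x,y,.029],-87.1)])
```

```text
[ 0.52589609 -0.18196464  0.05855745] [ 1.79757775e+02 -1.25717365e-02 -8.70699660e+01]
0 {"translation": [-0.4, -1.9, 48.5], "rotation": [0.05, 0.0, 0.01]}
```

Emit:
arm_command:
  steps:
    - {"translation":[-0.4,-1.5,20],"rotation":[0,0,0],"claw":50}
    - {"translation":[-0.4,-1.5,38],"rotation":[0,0,0],"claw":50}
    - {"translation":[-0.4,-1.5,46],"rotation":[0,0,0],"claw":50}
    - {"translation":[-0.4,-1.5,47.5],"rotation":[0,0,0],"claw":50}
    - {"translation":[-0.4,-1.5,47.5],"rotation":[0,0,0],"claw":50}

```text
clock: 33.15
tool_pos: [0.5289, -0.1818, 0.0136]
orientation: [-179.9, 0.0, -87.1]
force: [-1.0, 0.4, -1.6]
opening: 0.06
gripper_force: 30.0
```

Emit:
arm_command:
  steps:
    - {"translation":[0,0,0],"rotation":[0,0,0],"claw":80}
    - {"translation":[0,0,0],"rotation":[0,0,0],"claw":80}
    - {"translation":[0,0,0],"rotation":[0,0,0],"claw":80}
    - {"translation":[0,0,0],"rotation":[0,0,0],"claw":80}
    - {"translation":[0,0,0],"rotation":[0,0,0],"claw":80}

```text
clock: 33.65
tool_pos: [0.5278, -0.1819, 0.0121]
orientation: [-180.0, 0.1, -87.2]
force: [0.0, -0.0, 1.2]
opening: 0.0795
gripper_force: 0.0
```

Emit:
arm_command:
  steps:
    - {"translation":[0,0,-25],"rotation":[0,0,0],"claw":80}
    - {"translation":[0,0,-75],"rotation":[0,0,0],"claw":80}
    - {"translation":[0,0,-125],"rotation":[0,0,0],"claw":87}
    - {"translation":[0,0,-180],"rotation":[0,0,0],"claw":87}
    - {"translation":[0,0,-180],"rotation":[0,0,0],"claw":87}

```text
clock: 34.15
tool_pos: [0.5311, -0.1828, 0.1993]
orientation: [-179.4, -0.1, -87.1]
force: [1.1, -0.5, -1.0]
opening: 0.0866
gripper_force: 0.0
```

Run:
```python
from h import *
# cap: measure again from both cameras
p,d,X=snap('top'); z=X[...,2]; H,S,V=hsv(p)
U,W=np.meshgrid(range(512),range(384)); B=(U>=238)&(U<=266)&(W>=206)&(W<=234)
m=(z>.074)&(z<.09)&B; w=ray('top',pxs(m),.08); print('top',w.mean(0),m.sum())
for c,n,mm in comps(B&(V>150)&(S<80),3): print(' white',n,ray('top',[c],.082))
p,d,X=snap('scene'); z=X[...,2]; H,S,V=hsv(p)
m=(z>.076)&(z<.092)&(np.hypot(X[...,0]-.473,X[...,1]-.067)<.04); w=ray('scene',pxs(m),.08); print('scene',w.mean(0),m.sum())
for c,n,mm in comps(m&(V>150)&(S<80),3): print(' white',n,ray('scene',[c],.082))
print(ctrl.get_obs()['tool_pos'],ctrl.get_obs()['orientation'])
```

```text
top [0.47172608 0.07730591] 109
 white 8 [[0.46758016 0.07777545]]
scene [0.47438352 0.07070536] 246
 white 19 [[0.46545753 0.0556631 ]]
 white 15 [[0.48250494 0.06583829]]
 white 15 [[0.46339176 0.07666223]]
[ 0.52854884 -0.18209096  0.19412478] [-1.79737940e+02  4.89129261e-02 -8.71845814e+01]
```

Run:
```python
from h import *
C=[.4728,.0672]
c=plan([pose([.49,0,.2],-105),pose(C+[.2],-119),pose(C+[.05],-119)])
```

```text
0 {"translation": [-183.8, 29.6, 13.1], "rotation": [-0.05, 0.02, 3.56]}
1 {"translation": [-60.4, 34.0, 0.0], "rotation": [0.0, 0.0, 2.8]}
2 {"translation": [0.0, 0.0, 150.0], "rotation": [0.0, 0.0, 0.0]}
```

Emit:
arm_command:
  steps:
    - {"translation":[-184,30,13],"rotation":[0,0,3.56],"claw":87}
    - {"translation":[-184,30,13],"rotation":[0,0,3.56],"claw":87}
    - {"translation":[-184,30,13],"rotation":[0,0,3.56],"claw":87}
    - {"translation":[-184,30,13],"rotation":[0,0,3.56],"claw":87}
    - {"translation":[-184,30,13],"rotation":[0,0,3.56],"claw":87}

```text
clock: 34.75
tool_pos: [0.4867, 0.0042, 0.1774]
orientation: [179.8, 0.0, -104.7]
force: [0.8, -0.1, -0.3]
opening: 0.0871
gripper_force: 0.0
```

Emit:
arm_command:
  steps:
    - {"translation":[-60,34,0],"rotation":[0,0,2.8],"claw":87}
    - {"translation":[-60,34,0],"rotation":[0,0,2.8],"claw":87}
    - {"translation":[-60,34,0],"rotation":[0,0,2.8],"claw":87}
    - {"translation":[-60,34,0],"rotation":[0,0,2.8],"claw":87}

```text
clock: 35.15
tool_pos: [0.4706, 0.0669, 0.178]
orientation: [179.9, -0.1, -118.8]
force: [-0.1, 0.1, -0.5]
opening: 0.0873
gripper_force: 0.0
```

Run:
```python
from h import *
C=[.4728,.0672]
print(ctrl.get_obs()['tool_pos'],ctrl.get_obs()['orientation'])
c=plan([pose(C+[.05],-119)])
```

```text
[0.47060169 0.066911   0.17804615] [ 1.79909546e+02 -5.62571604e-02 -1.18832500e+02]
0 {"translation": [-1.5, -2.0, 147.0], "rotation": [0.02, -0.01, 0.03]}
```

Emit:
arm_command:
  steps:
    - {"translation":[-1.5,-2,40],"rotation":[0,0,0],"claw":87}
    - {"translation":[-1.5,-2,80],"rotation":[0,0,0],"claw":87}
    - {"translation":[-1.5,-2,120],"rotation":[0,0,0],"claw":87}
    - {"translation":[-1.5,-2,147],"rotation":[0,0,0],"claw":87}
    - {"translation":[-1.5,-2,147],"rotation":[0,0,0],"claw":87}

```text
clock: 35.65
tool_pos: [0.471, 0.0648, 0.0284]
orientation: [179.7, -0.4, -119.0]
force: [-1.0, -0.4, -0.5]
opening: 0.0873
gripper_force: 0.0
```

Emit:
arm_command:
  steps:
    - {"translation":[0,0,0],"rotation":[0,0,0],"claw":70}
    - {"translation":[0,0,0],"rotation":[0,0,0],"claw":60}
    - {"translation":[0,0,0],"rotation":[0,0,0],"claw":40}
    - {"translation":[0,0,0],"rotation":[0,0,0],"claw":40}
    - {"translation":[0,0,0],"rotation":[0,0,0],"claw":40}

```text
clock: 36.15
tool_pos: [0.4742, 0.0677, 0.0331]
orientation: [-180.0, 0.1, -119.0]
force: [0.5, 0.1, -0.1]
opening: 0.0526
gripper_force: 0.0
```

Run:
```python
from h import *
M=[.5632,.0737]
o=ctrl.get_obs();print(o['tool_pos'],o['orientation'],o['opening'],o['gripper_force'])
z0=o['tool_pos'][2]+.019
print(z0)
c=plan([pose([.49,.07,.16],-119),pose(M+[.16],-50),pose(M+[.16],15.8)])
```

```text
[0.47421444 0.06771853 0.03306751] [-1.79967567e+02  1.40117286e-01 -1.18972964e+02] 0.05256930320037768 0.0
0.05206751308243748
0 {"translation": [-9.9, -12.8, -107.9], "rotation": [-0.01, 0.03, 0.01]}
1 {"translation": [-19.4, -31.1, 0.0], "rotation": [0.0, 0.0, -6.9]}
1 {"translation": [1.7, -36.6, 0.0], "rotation": [0.0, 0.0, -6.9]}
2 {"translation": [0.0, 0.0, 0.0], "rotation": [0.0, 0.0, -6.58]}
2 {"translation": [0.0, 0.0, 0.0], "rotation": [0.0, 0.0, -6.58]}
```

Emit:
arm_command:
  steps:
    - {"translation":[0,0,0],"rotation":[0,0,0],"claw":40}
    - {"translation":[0,0,0],"rotation":[0,0,0],"claw":40}
    - {"translation":[0,0,0],"rotation":[0,0,0],"claw":40}
    - {"translation":[0,0,0],"rotation":[0,0,0],"claw":40}

```text
clock: 36.55
tool_pos: [0.4742, 0.0677, 0.033]
orientation: [-180.0, 0.1, -119.0]
force: [-2.2, -0.2, 6.8]
opening: 0.0505
gripper_force: 30.0
```

Emit:
arm_command:
  steps:
    - {"translation":[0,0,-20],"rotation":[0,0,0],"claw":40}
    - {"translation":[0,0,-50],"rotation":[0,0,0],"claw":40}
    - {"translation":[-10,-13,-80],"rotation":[0,0,0],"claw":40}
    - {"translation":[-10,-13,-108],"rotation":[0,0,0],"claw":40}
    - {"translation":[-10,-13,-108],"rotation":[0,0,0],"claw":40}

```text
clock: 37.05
tool_pos: [0.4922, 0.0707, 0.1438]
orientation: [-179.8, 0.3, -118.9]
force: [-0.1, -0.9, -2.9]
opening: 0.0506
gripper_force: 30.0
```

Emit:
arm_command:
  steps:
    - {"translation":[-19,-31,0],"rotation":[0,0,-6.9],"claw":40}
    - {"translation":[-19,-31,0],"rotation":[0,0,-6.9],"claw":40}
    - {"translation":[-19,-31,0],"rotation":[0,0,-6.9],"claw":40}
    - {"translation":[-19,-31,0],"rotation":[0,0,-6.9],"claw":40}
    - {"translation":[-19,-31,0],"rotation":[0,0,-6.9],"claw":40}

```text
clock: 37.55
tool_pos: [0.5255, 0.0712, 0.1391]
orientation: [179.9, 0.0, -84.4]
force: [0.9, 0.0, -2.6]
opening: 0.0505
gripper_force: 30.0
```

Emit:
arm_command:
  steps:
    - {"translation":[2,-37,0],"rotation":[0,0,-6.9],"claw":40}
    - {"translation":[2,-37,0],"rotation":[0,0,-6.9],"claw":40}
    - {"translation":[2,-37,0],"rotation":[0,0,-6.9],"claw":40}
    - {"translation":[2,-37,0],"rotation":[0,0,-6.9],"claw":40}
    - {"translation":[2,-37,0],"rotation":[0,0,-6.9],"claw":40}

```text
clock: 38.05
tool_pos: [0.5628, 0.0729, 0.1395]
orientation: [180.0, 0.1, -50.1]
force: [-0.2, -0.7, -1.3]
opening: 0.0507
gripper_force: 30.0
```

Emit:
arm_command:
  steps:
    - {"translation":[0,0,0],"rotation":[0,0,-6.58],"claw":40}
    - {"translation":[0,0,0],"rotation":[0,0,-6.58],"claw":40}
    - {"translation":[0,0,0],"rotation":[0,0,-6.58],"claw":40}
    - {"translation":[0,0,0],"rotation":[0,0,-6.58],"claw":40}
    - {"translation":[0,0,0],"rotation":[0,0,-6.58],"claw":40}

```text
clock: 38.55
tool_pos: [0.563, 0.073, 0.1399]
orientation: [-180.0, 0.0, -17.4]
force: [-0.3, 0.1, -1.8]
opening: 0.0502
gripper_force: 30.0
```

Emit:
arm_command:
  steps:
    - {"translation":[0,0,0],"rotation":[0,0,-6.58],"claw":40}
    - {"translation":[0,0,0],"rotation":[0,0,-6.58],"claw":40}
    - {"translation":[0,0,0],"rotation":[0,0,-6.58],"claw":40}
    - {"translation":[0,0,0],"rotation":[0,0,-6.58],"claw":40}
    - {"translation":[0,0,0],"rotation":[0,0,-6.58],"claw":40}

```text
clock: 39.05
tool_pos: [0.5631, 0.073, 0.1401]
orientation: [-179.9, -0.0, 15.5]
force: [-0.3, 0.7, -2.6]
opening: 0.051
gripper_force: 30.0
```

Run:
```python
from h import *
o=ctrl.get_obs();print(o['tool_pos'],o['orientation'],o['opening'],o['gripper_force'])
snap('scene','s6',(190,110,350,290),3.3)
p,d,X=load('scene'); H,S,V=hsv(p); z=X[...,2]
plan([pose([.5632,.0737,.063],15.8)])
```

```text
[0.56311041 0.07295952 0.14007143] [-1.79947080e+02 -9.71243002e-03  1.54856268e+01] 0.05103561779130459 29.99820828437805
0 {"translation": [0.3, -0.6, 96.1], "rotation": [-0.01, 0.0, -0.1]}
```

View pics/s6.png

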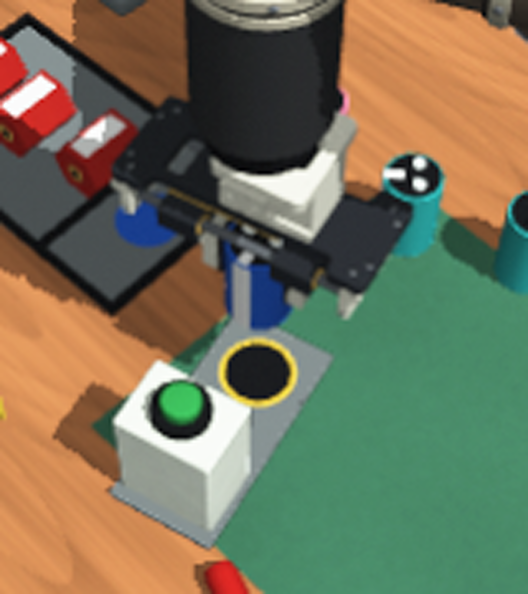

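Run:
```python
from h import *
p,d,X=load('scene'); H,S,V=hsv(p); z=X[...,2]
r=np.hypot(X[...,0]-.5631,X[...,1]-.073); B=(z>.10)&(z<.145)&(r<.032)
blue=B&(H>105)&(H<130)&(S>150); st=B&(S<90)&(V>90)&(z<.14)
print(blue.sum(),st.sum())
for v in range(185,210):
    u=np.nonzero(st[v])[0]
    if len(u): 
        q=X[v,u]-[.5631,.073,0]; print(v,u.min(),u.max(),z[v,u].mean().round(3),np.degrees(np.arctan2(q[:,1],q[:,0])).round(0),np.hypot(q[:,0],q[:,1]).mean().round(4))
```

```text
89 47
200 260 260 0.137 [-5.] 0.0228
201 260 262 0.136 [-7.  6. 11.] 0.0228
202 260 262 0.132 [-7.  4. 14.] 0.0233
203 260 265 0.132 [-9.  6. 15. 21. 25. 32.] 0.0237
204 260 265 0.128 [-6.  4. 15. 21. 26. 32.] 0.0238
205 260 265 0.124 [-6.  6. 16. 20. 27. 32.] 0.024
206 260 265 0.119 [-8.  7. 16. 19. 27. 32.] 0.0239
207 261 265 0.118 [ 7. 14. 21. 28. 32.] 0.0247
208 262 265 0.114 [14. 22. 25. 33.] 0.0244
209 264 273 0.11 [26. 33. 72. 79.] 0.0251
```

Emit:
arm_command:
  steps:
    - {"translation":[0.3,-0.6,30],"rotation":[0,0,-0.2],"claw":40}
    - {"translation":[0.3,-0.6,60],"rotation":[0,0,-0.2],"claw":40}
    - {"translation":[0.3,-0.6,85],"rotation":[0,0,-0.2],"claw":40}
    - {"translation":[0.3,-0.6,94],"rotation":[0,0,-0.2],"claw":40}
    - {"translation":[0.3,-0.6,94],"rotation":[0,0,-0.2],"claw":40}

```text
clock: 39.6
tool_pos: [0.5628, 0.0734, 0.0452]
orientation: [-180.0, 0.1, 16.6]
force: [-0.2, 0.4, -1.8]
opening: 0.0506
gripper_force: 30.0
```

Emit:
arm_command:
  steps:
    - {"translation":[0,0,2],"rotation":[0,0,0],"claw":40}
    - {"translation":[0,0,4],"rotation":[0,0,0],"claw":40}
    - {"translation":[0,0,6],"rotation":[0,0,0],"claw":40}
    - {"translation":[0,0,6],"rotation":[0,0,0],"claw":40}
    - {"translation":[0,0,6],"rotation":[0,0,0],"claw":40}

```text
clock: 40.1
tool_pos: [0.5637, 0.0738, 0.0407]
orientation: [-179.9, -0.1, 16.8]
force: [-0.3, -0.4, -2.0]
opening: 0.0505
gripper_force: 30.0
```

Emit:
arm_command:
  steps:
    - {"translation":[0,0,1],"rotation":[0,0,0],"claw":40}
    - {"translation":[0,0,2],"rotation":[0,0,0],"claw":40}
    - {"translation":[0,0,2],"rotation":[0,0,0],"claw":40}
    - {"translation":[0,0,2],"rotation":[0,0,0],"claw":40}

```text
clock: 40.5
tool_pos: [0.5638, 0.0739, 0.039]
orientation: [-180.0, -0.1, 16.8]
force: [-2.3, 1.4, 5.0]
opening: 0.0504
gripper_force: 30.0
```

Emit:
arm_command:
  steps:
    - {"translation":[0,0,0],"rotation":[0,0,0],"claw":60}
    - {"translation":[0,0,0],"rotation":[0,0,0],"claw":75}
    - {"translation":[0,0,0],"rotation":[0,0,0],"claw":80}
    - {"translation":[0,0,0],"rotation":[0,0,0],"claw":80}
    - {"translation":[0,0,0],"rotation":[0,0,0],"claw":80}

```text
clock: 41.0
tool_pos: [0.5635, 0.0737, 0.0382]
orientation: [-180.0, -0.0, 16.8]
force: [-0.8, -0.2, 0.3]
opening: 0.0789
gripper_force: 0.0
```

Emit:
arm_command:
  steps:
    - {"translation":[0,0,-20],"rotation":[0,0,0],"claw":80}
    - {"translation":[0,0,-60],"rotation":[0,0,0],"claw":80}
    - {"translation":[0,0,-110],"rotation":[0,0,0],"claw":80}
    - {"translation":[0,0,-150],"rotation":[0,0,0],"claw":80}
    - {"translation":[0,0,-150],"rotation":[0,0,0],"claw":80}

```text
clock: 41.5
tool_pos: [0.5668, 0.0745, 0.1949]
orientation: [-179.9, -0.6, 16.9]
force: [-0.9, -0.4, 0.5]
opening: 0.08
gripper_force: 0.0
```

Run:
```python
from h import *
p,d,X=snap('scene','s7',(190,110,350,290),3.3); print(ctrl.get_obs()['tool_pos'])
Rt=pose([0,0,0],16.8)[1]
plan([(np.array([.6684,.1036,.165]),Rt)])
H,S,V=hsv(p); z=X[...,2]
m=(z>.078)&(z<.1)&(np.hypot(X[...,0]-.563,X[...,1]-.074)<.04)
for c,n,mm in comps(m&(V>150)&(S<80),3): print(' white',n,ray('scene',[c],.089)*1000)
B=(z>.02)&(z<.078)&(np.hypot(X[...,0]-.5635,X[...,1]-.074)<.032)
for v in range(190,260,4):
    u=np.nonzero(B[v]&(S[v]<90)&(V[v]>90))[0]; b=np.nonzero(B[v]&(H[v]>105)&(S[v]>150))[0]
    if len(u): q=X[v,u]-[.5638,.0739,0]; print(v,u.min(),u.max(),b.min() if len(b) else 0,b.max() if len(b) else 0,np.degrees(np.arctan2(q[:,1],q[:,0])).round(0))
```

```text
[0.56513841 0.07421979 0.19175462]
0 {"translation": [107.2, 1.8, 27.5], "rotation": [-0.02, -0.08, 0.01]}
 white 19 [[559.99893024  61.59741568]]
 white 16 [[554.2259254  82.9877377]]
 white 33 [[581.13206249  80.42799861]]
214 278 278 259 277 [133.]
218 261 277 259 276 [  2.  14.  19.  27.  33. 109.]
222 261 265 259 276 [ 4. 14. 22. 26. 32.]
226 261 265 266 275 [ 6. 15. 21. 27. 34.]
```

View pics/s7.png

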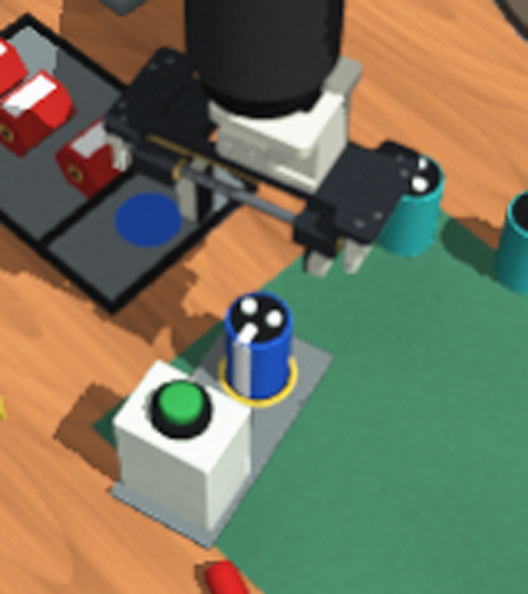

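Emit:
arm_command:
  steps:
    - {"translation":[50,1,0],"rotation":[0,0,0],"claw":30}
    - {"translation":[105,2,0],"rotation":[0,0,0],"claw":0}
    - {"translation":[105,2,15],"rotation":[0,0,0],"claw":0}
    - {"translation":[105,2,25],"rotation":[0,0,0],"claw":0}
    - {"translation":[105,2,25],"rotation":[0,0,0],"claw":0}

```text
clock: 42.05
tool_pos: [0.6622, 0.1013, 0.16]
orientation: [-179.9, 0.3, 16.8]
force: [-0.0, 0.6, -0.8]
opening: 0.0454
gripper_force: 0.0
```

Emit:
arm_command:
  steps:
    - {"translation":[0,0,5],"rotation":[0,0,0],"claw":0}
    - {"translation":[0,0,5],"rotation":[0,0,0],"claw":0}
    - {"translation":[0,0,5],"rotation":[0,0,0],"claw":0}
    - {"translation":[0,0,5],"rotation":[0,0,0],"claw":0}
    - {"translation":[0,0,5],"rotation":[0,0,0],"claw":0}

```text
clock: 42.55
tool_pos: [0.6646, 0.1021, 0.159]
orientation: [-179.9, -0.1, 16.8]
force: [-0.3, -0.3, -0.9]
opening: 0.0059
gripper_force: 0.0
```

Run:
```python
from h import *
o=ctrl.get_obs();print(o['tool_pos'],o['opening'])
Rt=pose([0,0,0],16.8)[1]
plan([(np.array([.6684,.1036,.1265]),Rt)])
```

```text
[0.66460035 0.10214637 0.15904033] 0.005871316829435965
0 {"translation": [4.0, -0.3, 32.5], "rotation": [-0.01, -0.02, 0.01]}
```

Emit:
arm_command:
  steps:
    - {"translation":[3,0,10],"rotation":[0,0,0],"claw":0}
    - {"translation":[3,0,20],"rotation":[0,0,0],"claw":0}
    - {"translation":[3,0,28],"rotation":[0,0,0],"claw":0}
    - {"translation":[3,0,30],"rotation":[0,0,0],"claw":0}
    - {"translation":[3,0,30],"rotation":[0,0,0],"claw":0}

```text
clock: 43.05
tool_pos: [0.6671, 0.1029, 0.1279]
orientation: [-180.0, 0.0, 16.8]
force: [-1.5, 0.7, 4.5]
opening: 0.0003
gripper_force: 1.9
```

Emit:
arm_command:
  steps:
    - {"translation":[0,0,1],"rotation":[0,0,0],"claw":0}
    - {"translation":[0,0,2.5],"rotation":[0,0,0],"claw":0}
    - {"translation":[0,0,4],"rotation":[0,0,0],"claw":0}
    - {"translation":[0,0,4],"rotation":[0,0,0],"claw":0}
    - {"translation":[0,0,4],"rotation":[0,0,0],"claw":0}

```text
clock: 43.55
tool_pos: [0.6672, 0.1029, 0.1262]
orientation: [-180.0, -0.1, 16.8]
force: [-7.1, 1.4, 13.0]
opening: 0.0008
gripper_force: 6.8
```

Emit:
arm_command:
  steps:
    - {"translation":[0,0,-15],"rotation":[0,0,0],"claw":0}
    - {"translation":[0,0,-40],"rotation":[0,0,0],"claw":0}
    - {"translation":[0,0,-70],"rotation":[0,0,0],"claw":20}
    - {"translation":[-50,0,-70],"rotation":[0,0,0],"claw":87}
    - {"translation":[-50,0,-70],"rotation":[0,0,0],"claw":87}

```text
clock: 44.05
tool_pos: [0.6147, 0.0867, 0.1947]
orientation: [-179.9, 0.1, 16.8]
force: [-0.3, -0.0, 0.0]
opening: 0.0189
gripper_force: 0.0
```

Emit:
arm_command:
  steps:
    - {"translation":[-57,0,0],"rotation":[0,0,0],"claw":87}
    - {"translation":[-57,0,0],"rotation":[0,0,0],"claw":87}
    - {"translation":[-57,0,0],"rotation":[0,0,0],"claw":87}
    - {"translation":[-57,0,0],"rotation":[0,0,0],"claw":87}
    - {"translation":[-57,0,0],"rotation":[0,0,0],"claw":87}

```text
clock: 44.55
tool_pos: [0.566, 0.0723, 0.1945]
orientation: [-179.9, -0.1, 16.8]
force: [-0.3, -0.3, 0.1]
opening: 0.0587
gripper_force: 0.0
```

Run:
```python
from h import *
o=ctrl.get_obs();print(o['tool_pos'],o['opening'])
snap('scene')
plan([pose([.5637,.0738,.058],16.8)])
```

```text
[0.56597844 0.07229262 0.19447716] 0.0587125302279195
0 {"translation": [-1.7, -2.0, 155.2], "rotation": [-0.01, -0.01, 0.0]}
```

Emit:
arm_command:
  steps:
    - {"translation":[-1.7,-2,10],"rotation":[0,0,0],"claw":87}
    - {"translation":[-1.7,-2,10],"rotation":[0,0,0],"claw":87}
    - {"translation":[-1.7,-2,10],"rotation":[0,0,0],"claw":87}
    - {"translation":[-1.7,-2,10],"rotation":[0,0,0],"claw":87}
    - {"translation":[-1.7,-2,10],"rotation":[0,0,0],"claw":87}

```text
clock: 45.1
tool_pos: [0.5629, 0.0734, 0.1844]
orientation: [-180.0, -0.0, 16.8]
force: [-0.3, 0.6, 0.5]
opening: 0.0866
gripper_force: 0.0
```

Emit:
arm_command:
  steps:
    - {"translation":[0,0,40],"rotation":[0,0,0],"claw":87}
    - {"translation":[0,0,80],"rotation":[0,0,0],"claw":87}
    - {"translation":[0,0,120],"rotation":[0,0,0],"claw":87}
    - {"translation":[0,0,145],"rotation":[0,0,0],"claw":87}
    - {"translation":[0,0,145],"rotation":[0,0,0],"claw":87}

```text
clock: 45.6
tool_pos: [0.5604, 0.0725, 0.0359]
orientation: [-180.0, 0.3, 16.8]
force: [-0.9, -0.4, 0.7]
opening: 0.087
gripper_force: 0.0
```

Emit:
arm_command:
  steps:
    - {"translation":[0,0,0],"rotation":[0,0,0],"claw":70}
    - {"translation":[0,0,0],"rotation":[0,0,0],"claw":60}
    - {"translation":[0,0,0],"rotation":[0,0,0],"claw":40}
    - {"translation":[0,0,0],"rotation":[0,0,0],"claw":40}
    - {"translation":[0,0,0],"rotation":[0,0,0],"claw":40}

```text
clock: 46.1
tool_pos: [0.5632, 0.0737, 0.0402]
orientation: [-179.9, -0.1, 16.8]
force: [-0.9, 0.2, 0.1]
opening: 0.0526
gripper_force: 0.0
```

Emit:
arm_command:
  steps:
    - {"translation":[0,0,0],"rotation":[0,0,0],"claw":40}
    - {"translation":[0,0,0],"rotation":[0,0,0],"claw":40}
    - {"translation":[0,0,0],"rotation":[0,0,0],"claw":40}
    - {"translation":[0,0,0],"rotation":[0,0,0],"claw":40}

```text
clock: 46.5
tool_pos: [0.5632, 0.0737, 0.04]
orientation: [-180.0, -0.1, 16.8]
force: [-2.1, 0.1, 6.6]
opening: 0.0506
gripper_force: 30.0
```

Run:
```python
from h import *
o=ctrl.get_obs();print(o['tool_pos'],o['opening'],o['gripper_force'])
T=[.5234,-.1008]
plan([pose([.5637,.0738,.17],16.8),pose([.53,-.02,.17],-30),pose(T+[.17],-87.1),pose(T+[.065],-87.1)])
```

```text
[0.56316721 0.07370083 0.04003808] 0.050561047407999826 30.001460015773773
0 {"translation": [0.7, 0.0, -111.0], "rotation": [-0.01, -0.02, 0.01]}
1 {"translation": [-29.7, 40.0, 0.0], "rotation": [0.0, 0.0, 4.68]}
1 {"translation": [-11.3, 48.5, 0.1], "rotation": [0.0, 0.0, 4.68]}
2 {"translation": [17.3, 36.6, 0.0], "rotation": [0.0, 0.0, 5.71]}
2 {"translation": [32.8, 23.9, 0.0], "rotation": [0.0, 0.0, 5.71]}
3 {"translation": [0.0, 0.0, 105.0], "rotation": [0.0, 0.0, 0.0]}
```

Emit:
arm_command:
  steps:
    - {"translation":[0,0,-20],"rotation":[0,0,0],"claw":40}
    - {"translation":[0,0,-60],"rotation":[0,0,0],"claw":40}
    - {"translation":[0,0,-111],"rotation":[0,0,0],"claw":40}
    - {"translation":[0,0,-111],"rotation":[0,0,0],"claw":40}
    - {"translation":[0,0,-111],"rotation":[0,0,0],"claw":40}

```text
clock: 47.0
tool_pos: [0.5631, 0.0737, 0.1513]
orientation: [-179.9, -0.2, 16.8]
force: [0.3, -0.5, -3.3]
opening: 0.051
gripper_force: 30.0
```

Emit:
arm_command:
  steps:
    - {"translation":[-30,40,0],"rotation":[0,0,4.68],"claw":40}
    - {"translation":[-30,40,0],"rotation":[0,0,4.68],"claw":40}
    - {"translation":[-30,40,0],"rotation":[0,0,4.68],"claw":40}
    - {"translation":[-30,40,0],"rotation":[0,0,4.68],"claw":40}

```text
clock: 47.4
tool_pos: [0.5443, 0.0258, 0.1483]
orientation: [180.0, 0.2, -6.7]
force: [0.1, 0.8, -2.7]
opening: 0.0506
gripper_force: 30.0
```

Emit:
arm_command:
  steps:
    - {"translation":[-11,48.5,0],"rotation":[0,0,4.68],"claw":40}
    - {"translation":[-11,48.5,0],"rotation":[0,0,4.68],"claw":40}
    - {"translation":[-11,48.5,0],"rotation":[0,0,4.68],"claw":40}
    - {"translation":[-11,48.5,0],"rotation":[0,0,4.68],"claw":40}

```text
clock: 47.8
tool_pos: [0.5284, -0.0208, 0.149]
orientation: [180.0, 0.1, -29.9]
force: [-0.6, -0.0, -2.0]
opening: 0.0509
gripper_force: 30.0
```

Emit:
arm_command:
  steps:
    - {"translation":[17,36.6,0],"rotation":[0,0,5.71],"claw":40}
    - {"translation":[17,36.6,0],"rotation":[0,0,5.71],"claw":40}
    - {"translation":[17,36.6,0],"rotation":[0,0,5.71],"claw":40}
    - {"translation":[17,36.6,0],"rotation":[0,0,5.71],"claw":40}
    - {"translation":[17,36.6,0],"rotation":[0,0,5.71],"claw":40}

```text
clock: 48.3
tool_pos: [0.5252, -0.0605, 0.1493]
orientation: [180.0, 0.1, -58.3]
force: [-0.4, 0.7, -1.6]
opening: 0.0508
gripper_force: 30.0
```

Emit:
arm_command:
  steps:
    - {"translation":[33,24,0],"rotation":[0,0,5.71],"claw":40}
    - {"translation":[33,24,0],"rotation":[0,0,5.71],"claw":40}
    - {"translation":[33,24,0],"rotation":[0,0,5.71],"claw":40}
    - {"translation":[33,24,0],"rotation":[0,0,5.71],"claw":40}
    - {"translation":[33,24,0],"rotation":[0,0,5.71],"claw":40}

```text
clock: 48.8
tool_pos: [0.5222, -0.1012, 0.1496]
orientation: [180.0, 0.1, -86.8]
force: [0.6, -0.2, -2.6]
opening: 0.0511
gripper_force: 30.0
```

Emit:
arm_command:
  steps:
    - {"translation":[0,0,40],"rotation":[0,0,0],"claw":40}
    - {"translation":[0,0,80],"rotation":[0,0,0],"claw":40}
    - {"translation":[0,0,103],"rotation":[0,0,0],"claw":40}
    - {"translation":[0,0,103],"rotation":[0,0,0],"claw":40}
    - {"translation":[0,0,103],"rotation":[0,0,0],"claw":40}

```text
clock: 49.3
tool_pos: [0.5227, -0.1011, 0.0473]
orientation: [180.0, 0.0, -86.9]
force: [0.4, 0.2, -2.2]
opening: 0.0505
gripper_force: 30.0
```

Run:
```python
from h import *
o=ctrl.get_obs();print(o['tool_pos'],o['orientation'],o['opening'],o['gripper_force'])
T=[.5234,-.1008]
plan([pose(T+[.057],-87.1)])
```

```text
[ 0.52268163 -0.1011349   0.04729023] [ 1.79971452e+02  2.69944074e-02 -8.68650437e+01] 0.05050147279355037 29.999132752418518
0 {"translation": [-0.3, -0.7, 9.3], "rotation": [0.01, 0.01, 0.05]}
```

Emit:
arm_command:
  steps:
    - {"translation":[0,0,4],"rotation":[0,0,0],"claw":40}
    - {"translation":[0,0,7],"rotation":[0,0,0],"claw":40}
    - {"translation":[0,0,9.5],"rotation":[0,0,0],"claw":40}
    - {"translation":[0,0,9.5],"rotation":[0,0,0],"claw":40}
    - {"translation":[0,0,9.5],"rotation":[0,0,0],"claw":40}

```text
clock: 49.8
tool_pos: [0.5229, -0.1011, 0.0381]
orientation: [-179.9, 0.1, -87.1]
force: [0.3, 0.8, 2.1]
opening: 0.0506
gripper_force: 30.0
```

Emit:
arm_command:
  steps:
    - {"translation":[0,0,0],"rotation":[0,0,0],"claw":60}
    - {"translation":[0,0,0],"rotation":[0,0,0],"claw":75}
    - {"translation":[0,0,0],"rotation":[0,0,0],"claw":80}
    - {"translation":[0,0,0],"rotation":[0,0,0],"claw":80}
    - {"translation":[0,0,0],"rotation":[0,0,0],"claw":80}

```text
clock: 50.3
tool_pos: [0.5224, -0.1012, 0.0376]
orientation: [-180.0, 0.1, -87.1]
force: [-0.5, -0.2, -0.6]
opening: 0.0793
gripper_force: 0.0
```

Emit:
arm_command:
  steps:
    - {"translation":[0,0,-20],"rotation":[0,0,0],"claw":80}
    - {"translation":[0,0,-60],"rotation":[0,0,0],"claw":80}
    - {"translation":[0,0,-110],"rotation":[0,0,0],"claw":80}
    - {"translation":[0,0,-160],"rotation":[0,0,0],"claw":80}
    - {"translation":[0,0,-160],"rotation":[0,0,0],"claw":80}

```text
clock: 50.8
tool_pos: [0.5263, -0.1016, 0.2051]
orientation: [-179.3, 0.0, -87.0]
force: [0.5, -0.7, -0.0]
opening: 0.0804
gripper_force: 0.0
```

Emit:
arm_command:
  steps:
    - {"translation":[-220,0,0],"rotation":[0,0,0],"claw":80}
    - {"translation":[-220,0,0],"rotation":[0,0,0],"claw":80}
    - {"translation":[-220,0,0],"rotation":[0,0,0],"claw":80}
    - {"translation":[-220,0,0],"rotation":[0,0,0],"claw":80}
    - {"translation":[-220,0,0],"rotation":[0,0,0],"claw":80}

```text
clock: 51.3
tool_pos: [0.5109, 0.1217, 0.198]
orientation: [-179.9, 0.1, -86.9]
force: [-0.5, -0.2, 0.5]
opening: 0.0799
gripper_force: 0.0
```

Emit:
arm_command:
  steps:
    - {"translation":[-200,0,0],"rotation":[0,0,0],"claw":80}
    - {"translation":[-200,0,0],"rotation":[0,0,0],"claw":80}
    - {"translation":[-200,0,0],"rotation":[0,0,0],"claw":80}
    - {"translation":[-200,0,0],"rotation":[0,0,0],"claw":80}
    - {"translation":[-200,0,0],"rotation":[0,0,0],"claw":80}

```text
clock: 51.8
tool_pos: [0.5006, 0.3231, 0.1973]
orientation: [-180.0, 0.1, -86.8]
force: [-0.6, -0.6, -0.7]
opening: 0.0801
gripper_force: 0.0
```

Run:
```python
from h import *
p,d,X=snap('top','t9',(130,60,400,260),2.8); insul()
snap('scene','s9',(60,40,360,280),2.5)
```

```text
ins [ 529.8 -245.9] [61. 39.] ang 3.9 pca 4.0 mean [ 528.9 -246.5] z 0.0504 146
ins [ 531.  -310.6] [35. 60.] ang -1.7 pca 2.7 mean [ 531. -309.] z 0.0501 131
ins [ 514.9 -168.7] [60. 40.] ang 3.9 pca 5.5 mean [ 513.3 -169.3] z 0.05 148
ins [ 105.4 -586.9] [21. 21.] ang 85.3 pca 52.9 mean [ 105.2 -586.9] z 0.0575 54
ins [ 104.2 -668. ] [25. 18.] ang 88.0 pca 76.0 mean [ 104.6 -668.1] z 0.0585 56
ins [ 105.3 -505.9] [24. 21.] ang 88.1 pca 63.4 mean [ 105.5 -505.7] z 0.058 56
```

View pics/t9.png

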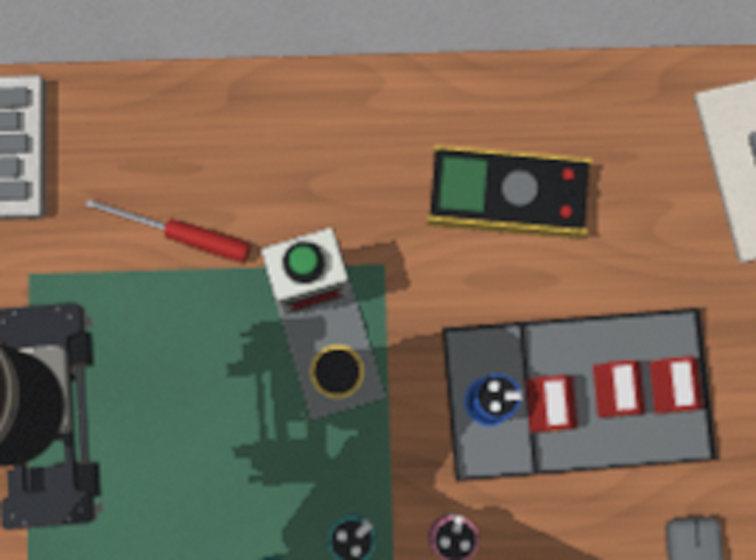

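View pics/s9.png

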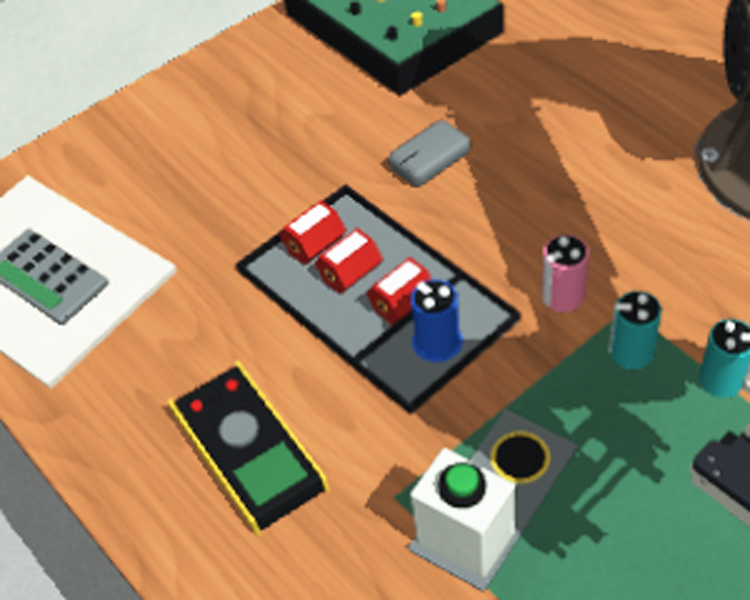

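Run:
```python
from h import *
A=[.515,-.170]
plan([pose(A+[.2],-87),pose(A+[.03],-86.5,-15,.12),pose(A+[.03],-86.5,-15,0)])
```

```text
0 {"translation": [163.1, 3.8, 5.4], "rotation": [0.0, 0.0, 0.0]}
0 {"translation": [163.1, 3.8, 5.4], "rotation": [0.0, 0.0, 0.01]}
0 {"translation": [163.0, 3.6, 5.4], "rotation": [0.01, 0.0, 0.0]}
1 {"translation": [26.2, -0.2, 53.5], "rotation": [-0.02, -3.0, -0.1]}
2 {"translation": [0.0, 0.0, 120.0], "rotation": [0.0, 0.0, 0.0]}
```

Emit:
arm_command:
  steps:
    - {"translation":[163,4,5],"rotation":[0,0,0],"claw":80}
    - {"translation":[163,4,5],"rotation":[0,0,0],"claw":80}
    - {"translation":[163,4,5],"rotation":[0,0,0],"claw":80}
    - {"translation":[163,4,5],"rotation":[0,0,0],"claw":80}
    - {"translation":[163,4,5],"rotation":[0,0,0],"claw":80}

```text
clock: 52.4
tool_pos: [0.505, 0.152, 0.1933]
orientation: [-180.0, 0.1, -87.3]
force: [0.6, 0.6, 1.0]
opening: 0.0801
gripper_force: 0.0
```

Emit:
arm_command:
  steps:
    - {"translation":[163,4,5],"rotation":[0,0,0],"claw":80}
    - {"translation":[163,4,5],"rotation":[0,0,0],"claw":80}
    - {"translation":[163,4,5],"rotation":[0,0,0],"claw":80}
    - {"translation":[163,4,5],"rotation":[0,0,0],"claw":80}
    - {"translation":[163,4,5],"rotation":[0,0,0],"claw":80}

```text
clock: 52.9
tool_pos: [0.5096, -0.0095, 0.1877]
orientation: [-180.0, 0.1, -87.3]
force: [-0.4, 0.8, -0.9]
opening: 0.0801
gripper_force: 0.0
```

Emit:
arm_command:
  steps:
    - {"translation":[163,4,5],"rotation":[0,0,0],"claw":80}
    - {"translation":[163,4,5],"rotation":[0,0,0],"claw":80}
    - {"translation":[163,4,5],"rotation":[0,0,0],"claw":80}
    - {"translation":[163,4,5],"rotation":[0,0,0],"claw":80}
    - {"translation":[163,4,5],"rotation":[0,0,0],"claw":80}

```text
clock: 53.4
tool_pos: [0.5142, -0.1717, 0.1822]
orientation: [180.0, 0.1, -87.2]
force: [-0.8, -0.2, 0.0]
opening: 0.0801
gripper_force: 0.0
```

Emit:
arm_command:
  steps:
    - {"translation":[26,0,53],"rotation":[0,-3,-0.1],"claw":80}
    - {"translation":[26,0,53],"rotation":[0,-3,-0.1],"claw":80}
    - {"translation":[26,0,53],"rotation":[0,-3,-0.1],"claw":80}
    - {"translation":[26,0,53],"rotation":[0,-3,-0.1],"claw":80}
    - {"translation":[26,0,53],"rotation":[0,-3,-0.1],"claw":80}

```text
clock: 53.9
tool_pos: [0.5157, -0.1957, 0.13]
orientation: [-179.9, 15.0, -86.5]
force: [0.2, 0.7, 0.9]
opening: 0.0802
gripper_force: 0.0
```

Run:
```python
from h import *
snap('top'); insul()
A=[.515,-.170]
o=ctrl.get_obs();print(o['tool_pos'],o['orientation'])
plan([pose(A+[.03],-86.5,-15,0)])
```

```text
ins [ 105.4 -586.9] [21. 21.] ang 85.3 pca 53.2 mean [ 105.3 -586.8] z 0.058 55
ins [ 104.2 -668. ] [25. 18.] ang 88.0 pca 76.0 mean [ 104.6 -668.1] z 0.059 56
ins [ 105.3 -505.9] [24. 21.] ang 88.1 pca 61.8 mean [ 105.4 -505.8] z 0.0565 57
[ 0.51569057 -0.1954375   0.13037089] [-179.86340739   14.96781026  -86.428666  ]
0 {"translation": [1.3, -0.6, 122.5], "rotation": [-0.02, -0.01, 0.01]}
```

Emit:
arm_command:
  steps:
    - {"translation":[1,0,40],"rotation":[0,0,0],"claw":80}
    - {"translation":[1,0,80],"rotation":[0,0,0],"claw":80}
    - {"translation":[1,0,108],"rotation":[0,0,0],"claw":80}
    - {"translation":[1,0,120],"rotation":[0,0,0],"claw":80}
    - {"translation":[1,0,120],"rotation":[0,0,0],"claw":80}

```text
clock: 54.45
tool_pos: [0.5132, -0.1652, 0.013]
orientation: [180.0, 15.1, -86.4]
force: [0.5, 0.0, 0.5]
opening: 0.0801
gripper_force: 0.0
```

Emit:
arm_command:
  steps:
    - {"translation":[0,0,0],"rotation":[0,0,0],"claw":50}
    - {"translation":[0,0,0],"rotation":[0,0,0],"claw":50}
    - {"translation":[0,0,0],"rotation":[0,0,0],"claw":50}
    - {"translation":[0,0,0],"rotation":[0,0,0],"claw":50}
    - {"translation":[0,0,0],"rotation":[0,0,0],"claw":50}

```text
clock: 54.95
tool_pos: [0.5149, -0.1671, 0.0149]
orientation: [-179.7, 15.0, -86.5]
force: [1.3, -0.0, 6.1]
opening: 0.0598
gripper_force: 30.0
```

Run:
```python
from h import *
p,r=now(); print(p,ctrl.get_obs()['orientation'],ctrl.get_obs()['opening'])
c=plan([(p+[0,0,.012],r),(p+[.011,-.012,.012],r),(p+[.011,-.012,0.0005],r)])
```

```text
[ 0.51494398 -0.16712822  0.01485127] [-179.73774872   15.00883917  -86.53030354] 0.05983303650888407
0 {"translation": [-3.1, -0.1, -11.6], "rotation": [0.0, 0.0, 0.0]}
1 {"translation": [12.2, -10.2, -3.2], "rotation": [0.0, 0.0, 0.0]}
2 {"translation": [3.0, 0.0, 11.1], "rotation": [0.0, 0.0, 0.0]}
```

Emit:
arm_command:
  steps:
    - {"translation":[-1.5,0,-6],"rotation":[0,0,0],"claw":50}
    - {"translation":[-3,0,-11.6],"rotation":[0,0,0],"claw":50}
    - {"translation":[9,-10,-14.8],"rotation":[0,0,0],"claw":50}
    - {"translation":[9,-10,-14.8],"rotation":[0,0,0],"claw":50}
    - {"translation":[9,-10,-14.8],"rotation":[0,0,0],"claw":50}

```text
clock: 55.45
tool_pos: [0.524, -0.1787, 0.0253]
orientation: [-179.9, 15.1, -86.6]
force: [-0.6, -0.3, -1.9]
opening: 0.0599
gripper_force: 30.0
```

Emit:
arm_command:
  steps:
    - {"translation":[1.5,0,5.5],"rotation":[0,0,0],"claw":50}
    - {"translation":[2.5,0,9.5],"rotation":[0,0,0],"claw":50}
    - {"translation":[3,0,11.3],"rotation":[0,0,0],"claw":50}
    - {"translation":[3,0,11.3],"rotation":[0,0,0],"claw":50}
    - {"translation":[3,0,11.3],"rotation":[0,0,0],"claw":50}

```text
clock: 55.95
tool_pos: [0.5237, -0.1783, 0.0147]
orientation: [-180.0, 15.1, -86.5]
force: [-4.7, 1.1, 12.8]
opening: 0.0599
gripper_force: 30.0
```

Emit:
arm_command:
  steps:
    - {"translation":[0,0,0],"rotation":[0,0,0],"claw":78}
    - {"translation":[0,0,0],"rotation":[0,0,0],"claw":78}
    - {"translation":[0,0,0],"rotation":[0,0,0],"claw":78}
    - {"translation":[0,0,0],"rotation":[0,0,0],"claw":78}
    - {"translation":[0,0,0],"rotation":[0,0,0],"claw":78}

```text
clock: 56.45
tool_pos: [0.5243, -0.1785, 0.0134]
orientation: [-179.9, 15.1, -86.6]
force: [-0.4, 0.7, 0.3]
opening: 0.078
gripper_force: 0.0
```

Emit:
arm_command:
  steps:
    - {"translation":[0,0,-20],"rotation":[0,0,0],"claw":78}
    - {"translation":[0,0,-60],"rotation":[0,0,0],"claw":78}
    - {"translation":[0,0,-110],"rotation":[0,0,0],"claw":80}
    - {"translation":[0,0,-180],"rotation":[0,0,0],"claw":80}
    - {"translation":[0,0,-180],"rotation":[0,0,0],"claw":80}

```text
clock: 56.95
tool_pos: [0.5286, -0.2272, 0.1927]
orientation: [-179.5, 14.8, -86.5]
force: [-0.0, -0.1, -0.1]
opening: 0.0802
gripper_force: 0.0
```

Run:
```python
from h import *
plan([pose([.51,.05,.25],-87),pose([.50,.30,.22],-87)])
```

```text
0 {"translation": [-139.2, 0.9, 17.1], "rotation": [-0.04, 1.48, 0.05]}
0 {"translation": [-140.2, 1.5, -1.0], "rotation": [-0.04, 1.49, 0.04]}
1 {"translation": [-125.1, -1.6, 15.0], "rotation": [0.0, 0.0, 0.0]}
1 {"translation": [-125.1, -1.6, 14.9], "rotation": [0.0, 0.0, 0.0]}
```

Emit:
arm_command:
  steps:
    - {"translation":[-139,1,17],"rotation":[0,1.5,0],"claw":80}
    - {"translation":[-139,1,17],"rotation":[0,1.5,0],"claw":80}
    - {"translation":[-139,1,17],"rotation":[0,1.5,0],"claw":80}
    - {"translation":[-139,1,17],"rotation":[0,1.5,0],"claw":80}

```text
clock: 57.35
tool_pos: [0.5175, -0.0832, 0.2086]
orientation: [-179.8, 7.6, -86.3]
force: [0.4, -1.1, 0.7]
opening: 0.0802
gripper_force: 0.0
```

Emit:
arm_command:
  steps:
    - {"translation":[-140,1.5,-1],"rotation":[0,1.5,0],"claw":80}
    - {"translation":[-140,1.5,-1],"rotation":[0,1.5,0],"claw":80}
    - {"translation":[-140,1.5,-1],"rotation":[0,1.5,0],"claw":80}
    - {"translation":[-140,1.5,-1],"rotation":[0,1.5,0],"claw":80}

```text
clock: 57.75
tool_pos: [0.5082, 0.0558, 0.2276]
orientation: [-179.8, 0.1, -86.3]
force: [0.3, 0.2, -0.1]
opening: 0.08
gripper_force: 0.0
```

Emit:
arm_command:
  steps:
    - {"translation":[-220,0,15],"rotation":[0,0,0],"claw":80}
    - {"translation":[-220,0,15],"rotation":[0,0,0],"claw":80}
    - {"translation":[-220,0,15],"rotation":[0,0,0],"claw":80}
    - {"translation":[-220,0,15],"rotation":[0,0,0],"claw":80}
    - {"translation":[-220,0,15],"rotation":[0,0,0],"claw":80}

```text
clock: 58.25
tool_pos: [0.4945, 0.2741, 0.211]
orientation: [-179.9, 0.0, -86.5]
force: [-0.4, -0.7, -0.2]
opening: 0.0799
gripper_force: 0.0
```

Run:
```python
from h import *
snap('top'); insul(); p,d,X=snap('scene','s10',(140,90,290,220),4)
```

```text
ins [ 529.9 -246.1] [60. 40.] ang 2.0 pca 1.0 mean [ 528.5 -247.2] z 0.0501 147
ins [ 532.3 -309.6] [59. 36.] ang 3.5 pca 3.1 mean [ 530.6 -309.2] z 0.0498 127
ins [ 522.2 -180.9] [60. 37.] ang 1.7 pca 0.2 mean [ 521.3 -180.6] z 0.0507 152
ins [ 105.4 -586.9] [21. 21.] ang 85.3 pca 53.2 mean [ 105.3 -586.8] z 0.0583 55
ins [ 104.2 -668. ] [25. 18.] ang 88.0 pca 76.0 mean [ 104.6 -668.1] z 0.059 56
ins [ 105.3 -505.9] [24. 21.] ang 88.1 pca 61.8 mean [ 105.4 -505.8] z 0.0574 57
```

View pics/s10.png

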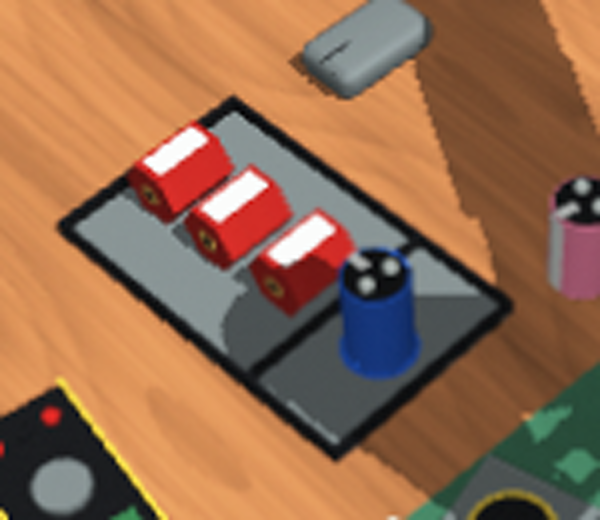

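The picture shows all three labels facing up in the large compartment and the cap upright in the small one, so I'm handing in.

```bash
python3 -c "
from plant import ctrl
print(ctrl.close_job())"
```

```text
the job is handed in; nothing more can be done
None
```

The kit is made up and handed in: all three insulators lie flat, label up, in the large compartment (I re-seated one that had been knocked against the divider), and the capacitor, scanned with its stripe within about 3° of the window and the button pressed fully down, stands upright in the small one; the multimeter, mouse and screwdriver were left alone.

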